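# Clear the bottles, weigh the standard behind them, restock the caddy

## Task

First move both tall bottles out of the white caddy and stand them in the grey spill tray; only then take the yellow-capped vial from behind them and stand it in the middle of the balance pan, on the black spot. With the vial on the pan, put each bottle back in the caddy, centred on the square of its own cap colour. Keep everything upright, set things down gently without dropping them, leave the green-capped vial where it stands, and leave everything released and at rest.

Things in the scene. Friction and masses are not known exactly. Their poses are not given: they have to be found in the camera images.
- caddy: white shallow caddy fixed on the bench, 150 mm (x) by 170 mm (y), floor 6 mm thick, rim 4 mm thick and 14 mm high over the bench. Origin at the centre of its underside on the bench. In its frame (x from front row to back row) the two coloured places are centred at x -33 mm, y +37 and -37 mm, and the two vials start at x +21 mm, y +37 and -37 mm (to about 1 mm).
- red_place: flat red square, 60 mm by 60 mm and 2 mm thick, fixed on the caddy floor in its front row: the home of the bottle with the red cap, whose top then stands 138 mm above the bench. Origin at the centre of its underside, 6 mm above the bench; its top is 8 mm above the bench. Its axes are the caddy's.
- blue_place: flat blue square, 60 mm by 60 mm and 2 mm thick, fixed on the caddy floor in its front row: the home of the bottle with the blue cap, whose top then stands 138 mm above the bench. Origin at the centre of its underside, 6 mm above the bench; its top is 8 mm above the bench. Its axes are the caddy's.
- red_bottle: white laboratory bottle with a red screw cap (fixed on) and a thin red band, loose, 150 to 310 g, 130 mm tall: body 52 mm in diameter up to 82 mm, sloping shoulder, neck 26 mm in diameter from 98 to 104 mm, cap 32 mm in diameter from 104 to 130 mm above the underside, best gripped by the cap. Origin at the centre of the underside, z up. It starts on the red place.
- blue_bottle: white laboratory bottle with a blue screw cap (fixed on) and a thin blue band, loose, 150 to 310 g, 130 mm tall: body 52 mm in diameter up to 82 mm, sloping shoulder, neck 26 mm in diameter from 98 to 104 mm, cap 32 mm in diameter from 104 to 130 mm above the underside, best gripped by the cap. Origin at the centre of the underside, z up. It starts on the blue place.
- yellow_vial: small amber glass vial with a yellow cap, loose, about 50 g, 62 mm tall: glass 28 mm in diameter, cap 30 mm in diameter from 42 to 62 mm above the underside. Origin at the centre of the underside, z up. It starts on the caddy floor in the back row, right behind one of the tall bottles (axes 54 mm apart, 13 mm between them); either vial may be the left one. This is the one to fetch.
- green_vial: small amber glass vial with a green cap, loose, about 50 g, 62 mm tall: glass 28 mm in diameter, cap 30 mm in diameter from 42 to 62 mm above the underside. Origin at the centre of the underside, z up. It starts on the caddy floor in the back row, right behind one of the tall bottles (axes 54 mm apart, 13 mm between them); either vial may be the left one. It stays where it is.
- tray: grey open spill tray fixed on the bench, 150 mm (x) by 250 mm (y) outside, walls 5 mm thick and 16 mm high over the bench, floor top 5 mm above the bench. Origin at the centre of its underside on the bench. Room for two bottles side by side along its y, e.g. at y +60 and -60 mm. On the left or on the right of the caddy.
- pan (a point): centre of the round steel pan of a white balance with a blue panel, at the pan's top, 56 mm above the bench. The pan is 96 mm in diameter, fixed and rigid, with a flat black spot 40 mm in diameter in its middle; the balance housing is 210 mm (x) by 170 mm (y), 42 mm high, its middle 28 mm nearer its front than the pan's. z up; axes are the balance's. On the other side of the caddy from the tray.
Things that resemble listed ones, but are neither listed nor needed, are in the scene too. What is shaped like the red_bottle but turquoise is not meant. What is shaped like the blue_bottle but purple is not meant.

How it is judged (in metres and radians):
On the way, in this order (a step that is already met when the one before it is completed fails the run):
1. both bottles stand upright in the spill tray, and the yellow-capped vial still stands in the caddy (x of red_bottle in the frame of tray between -0.047 and 0.047 m and y of red_bottle in the frame of tray between -0.097 and 0.097 m and z of each of red_bottle, blue_bottle in the frame of tray below 0.01 m and linear speed of each of red_bottle, blue_bottle below 0.03 m/s and angle between each of red_bottle, blue_bottle's own z axis and vertical below 0.1 rad and x of blue_bottle in the frame of tray between -0.047 and 0.047 m and y of blue_bottle in the frame of tray between -0.097 and 0.097 m and distance of yellow_vial from where it was at the start of the episode below 0.03 m), for 0.2 s.
2. the yellow-capped vial stands in the middle of the balance pan, released, while both bottles are still in the tray (horizontal distance between yellow_vial and pan below 0.015 m and z of yellow_vial in the frame of pan between -0.005 and 0.005 m and linear speed of each of yellow_vial, red_bottle, blue_bottle below 0.03 m/s and angle between each of yellow_vial, red_bottle, blue_bottle's own z axis and vertical below 0.1 rad and contact force between the fingers and yellow_vial below 0.1 N and x of red_bottle in the frame of tray between -0.047 and 0.047 m and y of red_bottle in the frame of tray between -0.097 and 0.097 m and z of each of red_bottle, blue_bottle in the frame of tray below 0.01 m and x of blue_bottle in the frame of tray between -0.047 and 0.047 m and y of blue_bottle in the frame of tray between -0.097 and 0.097 m), for 0.2 s.
3. both bottles stand on the squares of their own colour, and the vial is still on the pan (horizontal distance between red_bottle and red_place below 0.012 m and z of red_bottle in the frame of red_place between -0.006 and 0.006 m and linear speed of each of red_bottle, blue_bottle, yellow_vial below 0.03 m/s and angle between each of red_bottle, blue_bottle, yellow_vial's own z axis and vertical below 0.1 rad and horizontal distance between blue_bottle and blue_place below 0.012 m and z of blue_bottle in the frame of blue_place between -0.006 and 0.006 m and horizontal distance between yellow_vial and pan below 0.015 m and z of yellow_vial in the frame of pan between -0.005 and 0.005 m), for 0.2 s.
At the end, for the whole second after the job is handed in: Each bottle stands upright on the square of its cap colour, its axis within 12 mm of the square's centre; the yellow-capped vial stands upright on the pan within 15 mm of its centre; the green-capped vial is upright within 15 mm of where it was; all are released and at rest (all of step 3 and distance of green_vial from where it was at the start of the episode below 0.015 m and linear speed of green_vial below 0.03 m/s and angle between green_vial's own z axis and vertical below 0.1 rad and contact force between the fingers and red_bottle below 0.1 N and contact force between the fingers and blue_bottle below 0.1 N and contact force between the fingers and yellow_vial below 0.1 N and contact force between the fingers and green_vial below 0.1 N); the robot touches nothing.
It fails at once if a bottle or vial is tipped by more than about 35 degrees (angle between any of red_bottle, blue_bottle, yellow_vial, green_vial's own z axis and vertical above 0.6 rad).
It fails at once if a bottle or the yellow-capped vial is dropped or thrown (faster than 0.7 m/s while not held, a fall of 25 mm) ((linear speed of red_bottle above 0.7 m/s and contact force between the fingers and red_bottle below 0.05 N) or (linear speed of blue_bottle above 0.7 m/s and contact force between the fingers and blue_bottle below 0.05 N) or (linear speed of yellow_vial above 0.7 m/s and contact force between the fingers and yellow_vial below 0.05 N)).
It fails at once if the green-capped vial is lifted or carried off (moved more than 30 mm) (distance of green_vial from where it was at the start of the episode above 0.03 m).
It also fails if it takes over 125 s, if anything falls off the work surface, if the arm or the gripper's body presses on something with over 40 N, if the wrist force passes 120 N, or if a joint passes its speed limit or range.

## Robot

A 7-joint arm with a two-finger parallel gripper is mounted at the origin on the work surface. World frame = base frame: x ahead of the robot, y to its left, z up, the work surface at z = 0. Lengths are in m, angles in degrees, forces in N, time in s.
With the tool pointing down it reaches from about 0.425 to 0.875 m from the base axis. Payload 4.7 kg.
Tool frame: the origin (TCP) lies on the centre line of the jaws, within the pads' length; the fingertips stand 25 mm ahead of it and the grasp point (between the pads) lies 6 mm ahead of it; z points along the fingers, y is the direction in which the jaws open and shut (so a half turn about z gives the same grasp; the last joint's range is limited). The gripper opens to 87 mm and grips with 3 to 60 N. Pads are 19 mm wide; open, the fingers measure 117 mm over their backs; the gripper's body (75 mm by 190 mm) begins 51 mm behind the grasp point.
Start: joints at [72.141, 18.392, -4.016, 83.108, 1.295, 78.541, -3.26], TCP at [0.208, -0.616, 0.248] pointing down, gripper open.
Joint ranges: [-163.93, 163.93], [-17.29, 119.83], [-79.2, 71.16], [3.27, 140.29], [-89.18, 269.18], [5.43, 117.66], [-154.24, 154.24]. Speed limits (degrees/s): [147.25, 147.25, 180, 180, 180, 180, 180].

## Interface

Orientations are given as [roll, pitch, yaw] about the fixed x, y, z axes, in that order (R = Rz(yaw) Ry(pitch) Rx(roll)).
In Python, from cell import env gives the robot as it stands.
- The arm moves only by the shell command python3 -m creep 'ROWS' [OPENING] [FORCE]. ROWS is JSON, a list of rows, each an object of numbers: "tx", "ty", "tz": the shift along the tool's x, y, z in m; "rx", "ry", "rz": the turn, a rotation vector about the tool's x, y, z in degrees. In form: [{"tx": .., "ty": .., "tz": .., "rx": .., "ry": .., "rz": ..}, ...]. A call has 1 to 20 rows; each row shifts and turns the commanded pose from where the row before left it, along the tool's axes as they then stand; what a row does not reach is not made up. A row lasts 1/8 s, in which the tool goes at most 62.5 mm and 10.7 degrees, less where a joint would pass 70% of its speed; a pose out of reach is approached as far as the arm can. A call is refused whole if a number of a shift passes 0.0625 or a number of a turn 10.7, either way. A call with a gripper value outside its range is refused whole. OPENING is the finger opening in m, from 0 to 0.087, set as the call begins (- or left out, the last holds). The fingers move at their own pace and stop on an object; FORCE is the grip in N (left out, the last holds). Time passes only in rows, so rows that do not move let the fingers close. It gives the time, the measured TCP pose, the force and the opening at its end, in the units of the state.
- env.get_obs(): the state, without advancing time (a new reading comes with each control period).
- env.read_camera(name): name is "scene" or "side" or "wrist"; returns a dict with "pixels" (420x560x3 uint8, red, green, blue), "intrinsics" (3x3 intrinsics, pixels), "D" ([k1, k2, p1, p2, k3] as OpenCV has them; the pictures are not rectified), "R" (3x3) and "t" (3): a world point X has camera coordinates R X + t. Camera axes: x right, y down, z forward; pixel columns grow to the right and rows downward; lengths in m; the calibration is good to about 2 mm. A picture is of the moment at which its call begins. There is no depth.
- env.sign_off(): hands the job in, once; it reports no verdict.
The state is a dict: "time_s": time; "qpos": joint angles; "joint_velocities": joint speeds; "effort": joint torques, N m; "tool_pos": TCP position; "tool_rot": TCP orientation; "force": force on the tool from outside, world axes, zero at the start; "wrist_torque": the same for the moment, N m; "grip_width": finger opening in m.
Only numpy, scipy, OpenCV 4.12 (cv2) and the standard library are available. Lean on these libraries where they do the work, as an engineer would, in place of code of your own. Each camera call takes 0.05 s, during which the arm holds its last target.

## Working session

There is one attempt and no reset: what is moved stays moved. The work goes in short steps, Python scripts to look and compute and a shell command to move; the robot and the scene stay as the last step left them, time stands still between calls to the robot, and variables do not carry over. Pictures are saved under pics/ and viewed, and the job is handed in when it is done.

```bash
mkdir -p pics; ls; cat > h.py <<'E'
import numpy as np, cv2
from cell import env
def snap(n,fn,crop=None,scale=1):
    c=env.read_camera(n); im=c["pixels"][:,:,::-1].copy()
    np.savez("cam_%s.npz"%n,**{k:np.array(c[k]) for k in c})
    if crop: x0,y0,x1,y1=crop; im=im[y0:y1,x0:x1]
    if scale!=1: im=cv2.resize(im,None,fx=scale,fy=scale,interpolation=cv2.INTER_CUBIC)
    cv2.imwrite("pics/"+fn,im); return c
def ray(c,u,v):
    p=cv2.undistortPoints(np.array([[[u,v]]],float),np.array(c["intrinsics"]),np.array(c["D"]))[0,0]
    R=np.array(c["R"]);t=np.array(c["t"])
    return -R.T@t, R.T@np.array([p[0],p[1],1])
def atz(c,u,v,z):
    o,d=ray(c,u,v); return o+d*(z-o[2])/d[2]
def proj(c,X):
    R=np.array(c["R"]);r,_=cv2.Rodrigues(R)
    return cv2.projectPoints(np.array(X,float).reshape(-1,3),r,np.array(c["t"],float),np.array(c["intrinsics"]),np.array(c["D"]))[0][:,0]
def load(n): return dict(np.load("cam_%s.npz"%n))
E
python3 - <<'E'
from h import *
for n in ["scene","side","wrist"]:
    c=snap(n,n+"0.png"); print(n,-np.array(c["R"]).T@c["t"])
o=env.get_obs();print(o)
E
```

```text
pics
scene [1.08660095 0.31493094 0.92518909]
side [ 0.35030932 -0.72516976  0.58295137]
wrist [ 0.27185998 -0.59429141  0.38334509]
{'time_s': 0.15, 'qpos': array([72.14247734, 18.4305996 , -4.01598933, 83.1594246 ,  1.29590412,
       78.54141659, -3.26128775]), 'joint_velocities': array([-1.42427491e-04, -9.93624555e-02,  2.84919472e-02, -1.55476937e-01,
       -9.07718139e-02,  1.39461044e-03, -1.95867248e-02]), 'effort': array([ 1.61442645e-04, -4.91798365e+01, -4.04493492e-01, -3.12875175e+01,
       -6.39195973e-02,  4.05282236e-02,  8.71417728e-05]), 'tool_pos': array([ 0.2078584 , -0.61545822,  0.24669305]), 'tool_rot': array([-1.79913830e+02,  5.85024991e-03,  1.86662604e+01]), 'force': array([ 0.81231604, -0.34017355,  0.18257678]), 'wrist_torque': array([0.07276271, 0.02244225, 0.02781541]), 'grip_width': 0.08693575118791604}
```

View pics/scene0.png

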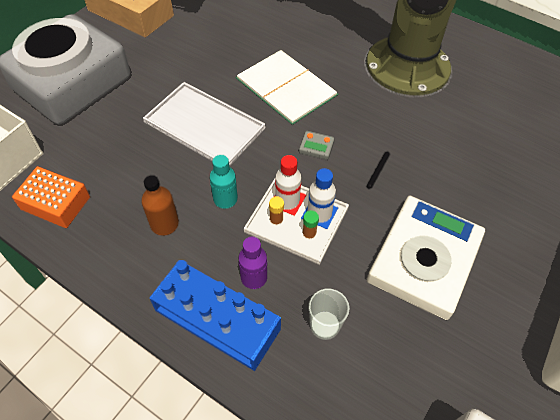

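View pics/side0.png

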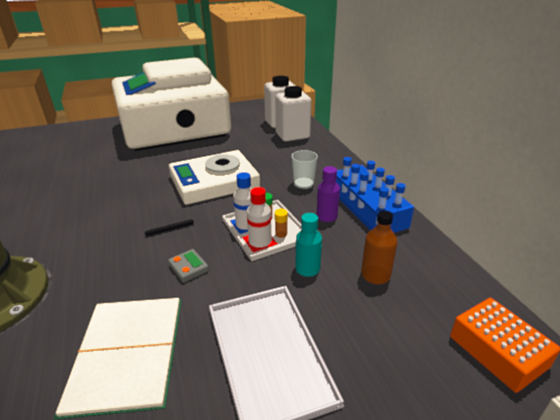

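View pics/wrist0.png

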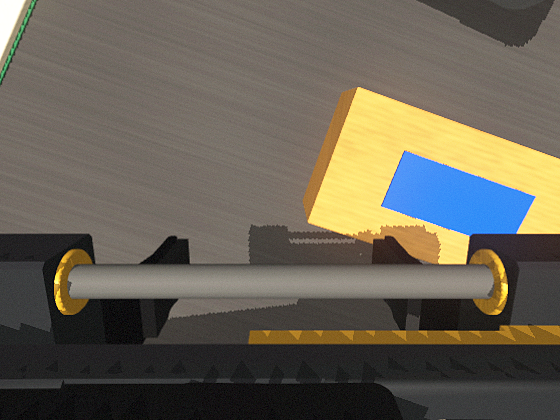

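The scene camera shows the robot base at (410,70), the tray at (205,122), the caddy at (297,220), and the pan spot at (427,257). The red cap is at (289,163), blue at (324,178), yellow at (277,204) and green at (311,218). The turquoise and purple bottles are decoys. I'll enlarge crops next.

```bash
python3 - <<'E'
from h import *
for n,(x0,y0,x1,y1),s,f in [("scene",(225,140,365,270),5.5,"a"),("scene",(130,70,280,175),5.2,"b"),("scene",(360,190,495,325),4.4,"c"),("side",(205,160,325,270),5.4,"d")]:
    c=load(n); im=c["pixels"][y0:y1,x0:x1,::-1]; im=cv2.resize(im,None,fx=s,fy=s,interpolation=cv2.INTER_CUBIC)
    for k in range(x0//10*10+10,x1,10):
        cv2.putText(im,str(k),(int((k-x0+.5)*s)-8,8),0,.3,(0,255,255)); cv2.line(im,(int((k-x0+.5)*s),10),(int((k-x0+.5)*s),16),(0,255,255),1)
    for k in range(y0//10*10+10,y1,10):
        cv2.putText(im,str(k),(0,int((k-y0+.5)*s)+3),0,.3,(0,255,255)); cv2.line(im,(20,int((k-y0+.5)*s)),(26,int((k-y0+.5)*s)),(0,255,255),1)
    cv2.imwrite("pics/crop_%s.png"%f,im)
E
```

```text
(no output)
```

View pics/crop_a.png

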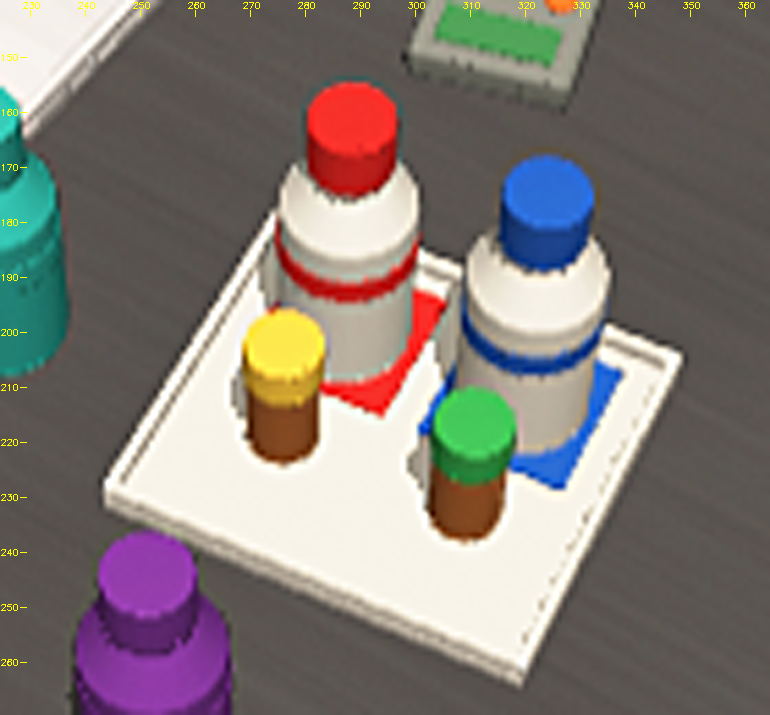

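View pics/crop_b.png

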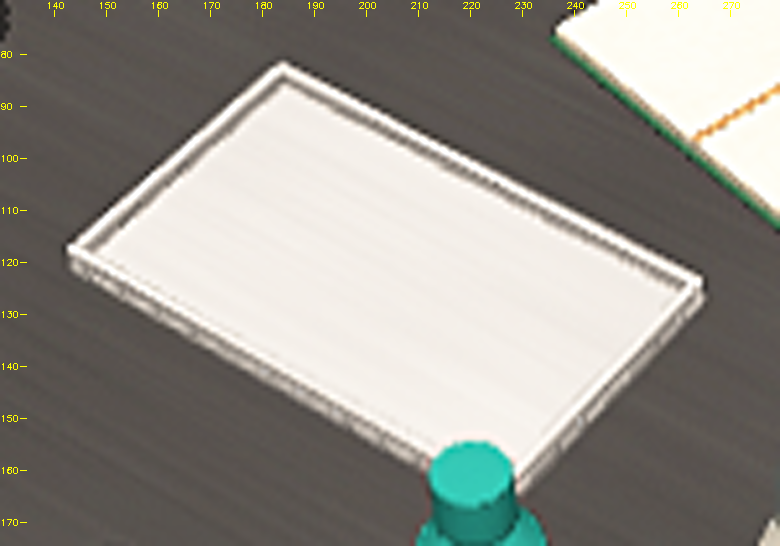

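View pics/crop_c.png

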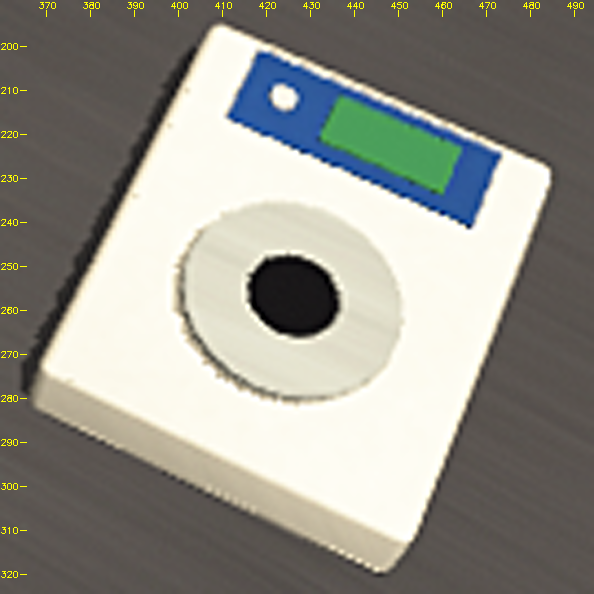

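View pics/crop_d.png

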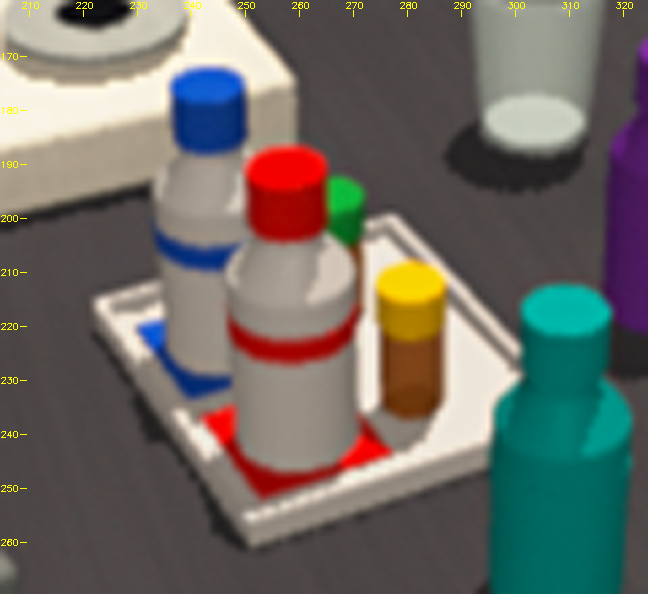

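```bash
python3 - <<'E'
from h import *
c=load("scene"); s=load("side")
np.set_printoptions(precision=4,suppress=True)
def a(x,y): return (x/5.5+225-.5, y/5.5+140-.5)
def d(x,y): return (x/5.4+205-.5, y/5.4+160-.5)
def b(x,y): return (x/5.2+130-.5, y/5.2+70-.5)
def e(x,y): return (x/4.4+360-.5, y/4.4+190-.5)
R={"red":(a(353,118),.138),"blue":(a(548,192),.138),"yel":(a(285,344),.068),"grn":(a(475,421),.068),
"cadL":(a(107,484),.014),"cadR":(a(681,352),.014),"cadF":(a(522,670),.014),
"trayTop":(b(284,64),.016),"trayL":(b(68,247),.016),"trayR":(b(702,282),.016),"trayB":(b(517,484),.016),
"pan":(e(293,296),.056),"panbig":(e(291,301),.056),
}
P={}
for k,(uv,z) in R.items(): P[k]=atz(c,*uv,z); print(k,np.round(uv,1),P[k])
S={"red":(d(287,166),.138),"blue":(d(209,86),.138),"yel":(d(411,282),.068),"cadNR":(d(250,520),.014),"cadNL":(d(97,303),.014),"cadFL":(d(390,215),.014)}
for k,(uv,z) in S.items(): print("side",k,np.round(uv,1),atz(s,*uv,z))
f=lambda p,q:(np.linalg.norm(P[p]-P[q]),np.degrees(np.arctan2(*(P[p]-P[q])[1::-1])))
for p,q in [("cadF","cadL"),("cadF","cadR"),("blue","red"),("grn","yel"),("yel","red"),("grn","blue"),("trayTop","trayL"),("trayR","trayTop"),("trayL","trayB")]: print(p,q,f(p,q))
E
```

```text
red [288.7 161. ] [ 0.5453 -0.0216  0.138 ]
blue [324.1 174.4] [0.5344 0.0515 0.138 ]
yel [276.3 202. ] [ 0.5978 -0.014   0.068 ]
grn [310.9 216. ] [0.587  0.0599 0.068 ]
cadL [244.  227.5] [ 0.6562 -0.0535  0.014 ]
cadR [348.3 203.5] [0.4842 0.0922 0.014 ]
cadF [319.4 261.3] [0.6354 0.1141 0.014 ]
trayTop [184.1  81.8] [ 0.3978 -0.4294  0.016 ]
trayL [142.6 117. ] [ 0.5459 -0.4329  0.016 ]
trayR [264.5 123.7] [ 0.4005 -0.182   0.016 ]
trayB [228.9 162.6] [ 0.5402 -0.1799  0.016 ]
pan [426.1 256.8] [0.534  0.2857 0.056 ]
panbig [425.6 257.9] [0.5367 0.2861 0.056 ]
side red [257.6 190.2] [ 0.5453 -0.0207  0.138 ]
side blue [243.2 175.4] [0.5337 0.0496 0.138 ]
side yel [280.6 211.7] [ 0.5972 -0.0143  0.068 ]
side cadNR [250.8 255.8] [ 0.5093 -0.0732  0.014 ]
side cadNL [222.5 215.6] [0.4863 0.0927 0.014 ]
side cadFL [276.7 199.3] [0.6325 0.1164 0.014 ]
cadF cadL (np.float64(0.16889665187548367), np.float64(97.076795081238))
cadF cadR (np.float64(0.15280523369927185), np.float64(8.26091209965264))
blue red (np.float64(0.0738584707481705), np.float64(98.52326855276253))
grn yel (np.float64(0.07472535647232388), np.float64(98.32102986765423))
yel red (np.float64(0.08784139348937078), np.float64(8.210901239027256))
grn blue (np.float64(0.08800240238004428), np.float64(9.143268566184542))
trayTop trayL (np.float64(0.14814066163569775), np.float64(178.61945300725017))
trayR trayTop (np.float64(0.24736905987920935), np.float64(89.38992241306528))
trayL trayB (np.float64(0.2530951414063714), np.float64(-88.69736052417352))
```

Distances match the given sizes: bottles 74 mm apart, caddy 169 by 153 mm, tray 248 by 148 mm. The two cameras agree to within 2 mm. First move: rotate to yaw 90, so that tx is +y, ty is +x and tz is down.

```bash
python3 - <<'E'
from h import *
c=load("scene")
for n,u,v in [("turq",220.5,161),("purple",251.5,241)]:
    for z in (.13,): print(n,atz(c,u,v,z))
print("brown",atz(c,151,183,.15))
E
python3 -m creep '[{"tz":-0.006,"rz":-10.2},{"tz":-0.006,"rz":-10.2},{"tz":-0.006,"rz":-10.2},{"tz":-0.006,"rz":-10.2},{"tz":-0.006,"rz":-10.2},{"tz":-0.006,"rz":-10.2},{"tz":-0.006,"rz":-10.1},{},{}]' 0.087 30
```

```text
turq [ 0.61483631 -0.13369238  0.13      ]
purple [0.72588737 0.02065432 0.13      ]
brown [ 0.74003959 -0.19615871  0.15      ]$[0]: bad value
```

```bash
python3 -m creep '[{"tx":0,"ty":0,"tz":-0.006,"rx":0,"ry":0,"rz":-10.2},{"tx":0,"ty":0,"tz":-0.006,"rx":0,"ry":0,"rz":-10.2},{"tx":0,"ty":0,"tz":-0.006,"rx":0,"ry":0,"rz":-10.2},{"tx":0,"ty":0,"tz":-0.006,"rx":0,"ry":0,"rz":-10.2},{"tx":0,"ty":0,"tz":-0.006,"rx":0,"ry":0,"rz":-10.2},{"tx":0,"ty":0,"tz":-0.006,"rx":0,"ry":0,"rz":-10.2},{"tx":0,"ty":0,"tz":-0.006,"rx":0,"ry":0,"rz":-10.1},{"tx":0,"ty":0,"tz":0,"rx":0,"ry":0,"rz":0}]' 0.087 30
```

```text
time_s: 1.15
tool_pos: [0.208, -0.6159, 0.2897]
tool_rot: [180.0, 0.0, 89.9]
force: [0.3, 0.0, 0.8]
grip_width: 0.0871
```

```bash
python3 -m creep '[{"tx":0.035,"ty":0.02,"tz":0,"rx":0,"ry":0,"rz":0},{"tx":0.035,"ty":0.02,"tz":0,"rx":0,"ry":0,"rz":0},{"tx":0.035,"ty":0.02,"tz":0,"rx":0,"ry":0,"rz":0},{"tx":0.035,"ty":0.02,"tz":0,"rx":0,"ry":0,"rz":0},{"tx":0.035,"ty":0.02,"tz":0,"rx":0,"ry":0,"rz":0},{"tx":0.035,"ty":0.02,"tz":0,"rx":0,"ry":0,"rz":0},{"tx":0.035,"ty":0.02,"tz":0,"rx":0,"ry":0,"rz":0},{"tx":0.035,"ty":0.02,"tz":0,"rx":0,"ry":0,"rz":0},{"tx":0.035,"ty":0.02,"tz":0,"rx":0,"ry":0,"rz":0},{"tx":0.035,"ty":0.02,"tz":0,"rx":0,"ry":0,"rz":0},{"tx":0.035,"ty":0.02,"tz":0,"rx":0,"ry":0,"rz":0},{"tx":0.035,"ty":0.02,"tz":0,"rx":0,"ry":0,"rz":0},{"tx":0.035,"ty":0.02,"tz":0,"rx":0,"ry":0,"rz":0},{"tx":0.035,"ty":0.02,"tz":0,"rx":0,"ry":0,"rz":0},{"tx":0.035,"ty":0.02,"tz":0,"rx":0,"ry":0,"rz":0},{"tx":0.035,"ty":0.02,"tz":0,"rx":0,"ry":0,"rz":0},{"tx":0.035,"ty":0.017,"tz":0,"rx":0,"ry":0,"rz":0},{"tx":0,"ty":0,"tz":0,"rx":0,"ry":0,"rz":0},{"tx":0,"ty":0,"tz":0,"rx":0,"ry":0,"rz":0}]'
```

```text
time_s: 3.52
tool_pos: [0.545, -0.0217, 0.289]
tool_rot: [-179.9, 0.0, 89.8]
force: [-0.0, -1.0, -0.4]
grip_width: 0.0868
```

```bash
python3 - <<'E'
from h import *
c=snap("wrist","w1.png")
print(proj(c,[[.5452,-.0212,.138],[.534,.0505,.138],[.5975,-.0142,.068],[.587,.06,.068]]))
E
```

```text
[[281.0459671  196.48052653]
 [266.10977584 104.66599722]
 [333.83488932 173.49222408]
 [325.34742458  95.30485833]]
```

View pics/w1.png

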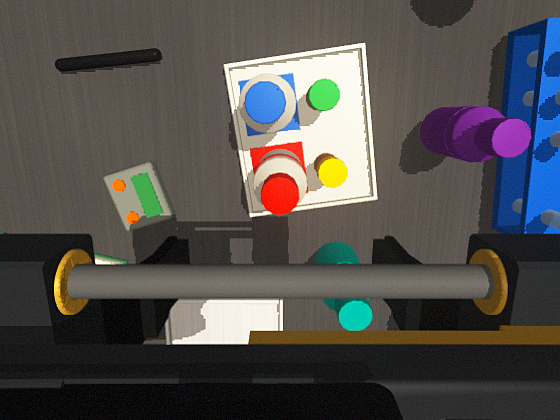

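The wrist view agrees with my estimates: red cap at (280,194), blue (266,102), yellow (333,171), green (323,95). I'll descend onto the red cap.

```bash
python3 -m creep '[{"tx":0,"ty":0,"tz":0.02,"rx":0,"ry":0,"rz":0},{"tx":0,"ty":0,"tz":0.02,"rx":0,"ry":0,"rz":0},{"tx":0,"ty":0,"tz":0.02,"rx":0,"ry":0,"rz":0},{"tx":0,"ty":0,"tz":0.02,"rx":0,"ry":0,"rz":0},{"tx":0,"ty":0,"tz":0.02,"rx":0,"ry":0,"rz":0},{"tx":0,"ty":0,"tz":0.02,"rx":0,"ry":0,"rz":0},{"tx":0,"ty":0,"tz":0.02,"rx":0,"ry":0,"rz":0},{"tx":0,"ty":0,"tz":0.01,"rx":0,"ry":0,"rz":0},{"tx":0,"ty":0,"tz":0.006,"rx":0,"ry":0,"rz":0},{"tx":0,"ty":0,"tz":0,"rx":0,"ry":0,"rz":0},{"tx":0,"ty":0,"tz":0,"rx":0,"ry":0,"rz":0}]' 0.087
python3 -m creep '[{"tx":0,"ty":0,"tz":0,"rx":0,"ry":0,"rz":0},{"tx":0,"ty":0,"tz":0,"rx":0,"ry":0,"rz":0},{"tx":0,"ty":0,"tz":0,"rx":0,"ry":0,"rz":0},{"tx":0,"ty":0,"tz":0,"rx":0,"ry":0,"rz":0},{"tx":0,"ty":0,"tz":0,"rx":0,"ry":0,"rz":0},{"tx":0,"ty":0,"tz":0,"rx":0,"ry":0,"rz":0},{"tx":0,"ty":0,"tz":0,"rx":0,"ry":0,"rz":0},{"tx":0,"ty":0,"tz":0,"rx":0,"ry":0,"rz":0}]' 0.02 30
```

```text
time_s: 4.95
tool_pos: [0.5459, -0.021, 0.1341]
tool_rot: [179.9, 0.0, 90.0]
force: [0.1, -0.3, 0.4]
grip_width: 0.0871
time_s: 5.95
tool_pos: [0.5452, -0.021, 0.1335]
tool_rot: [-180.0, 0.0, 90.0]
force: [-0.6, -1.1, 0.9]
grip_width: 0.0314
```

```bash
python3 -m creep '[{"tx":0,"ty":0,"tz":-0.006,"rx":0,"ry":0,"rz":0},{"tx":0,"ty":0,"tz":-0.014,"rx":0,"ry":0,"rz":0},{"tx":0,"ty":0,"tz":-0.02,"rx":0,"ry":0,"rz":0},{"tx":0,"ty":0,"tz":-0.02,"rx":0,"ry":0,"rz":0},{"tx":0,"ty":0,"tz":-0.02,"rx":0,"ry":0,"rz":0},{"tx":0,"ty":0,"tz":-0.02,"rx":0,"ry":0,"rz":0},{"tx":0,"ty":0,"tz":-0.02,"rx":0,"ry":0,"rz":0},{"tx":0,"ty":0,"tz":-0.02,"rx":0,"ry":0,"rz":0},{"tx":0,"ty":0,"tz":-0.01,"rx":0,"ry":0,"rz":0},{"tx":0,"ty":0,"tz":0,"rx":0,"ry":0,"rz":0},{"tx":0,"ty":0,"tz":0,"rx":0,"ry":0,"rz":0}]'
python3 - <<'E'
from h import *
snap("side","s1.png")
E
```

```text
time_s: 7.32
tool_pos: [0.5449, -0.0211, 0.2828]
tool_rot: [-179.9, 0.0, 90.0]
force: [0.2, -0.3, -1.6]
grip_width: 0.031
```

View pics/s1.png

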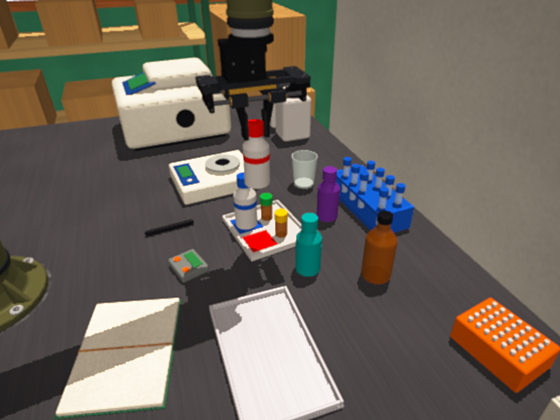

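The red bottle hangs upright in the gripper at (256,155) in the side view. Next: to the far spot in the tray.

```bash
python3 -m creep '[{"tx":-0.01,"ty":-0.002,"tz":0,"rx":0,"ry":0,"rz":0},{"tx":-0.02,"ty":-0.004,"tz":0,"rx":0,"ry":0,"rz":0},{"tx":-0.025,"ty":-0.006,"tz":0,"rx":0,"ry":0,"rz":0},{"tx":-0.025,"ty":-0.006,"tz":0,"rx":0,"ry":0,"rz":0},{"tx":-0.025,"ty":-0.006,"tz":0,"rx":0,"ry":0,"rz":0},{"tx":-0.025,"ty":-0.006,"tz":0,"rx":0,"ry":0,"rz":0},{"tx":-0.025,"ty":-0.006,"tz":0,"rx":0,"ry":0,"rz":0},{"tx":-0.025,"ty":-0.006,"tz":0,"rx":0,"ry":0,"rz":0},{"tx":-0.025,"ty":-0.006,"tz":0,"rx":0,"ry":0,"rz":0},{"tx":-0.025,"ty":-0.006,"tz":0,"rx":0,"ry":0,"rz":0},{"tx":-0.025,"ty":-0.006,"tz":0,"rx":0,"ry":0,"rz":0},{"tx":-0.025,"ty":-0.006,"tz":0,"rx":0,"ry":0,"rz":0},{"tx":-0.025,"ty":-0.004,"tz":0,"rx":0,"ry":0,"rz":0},{"tx":-0.025,"ty":-0.002,"tz":0,"rx":0,"ry":0,"rz":0},{"tx":-0.015,"ty":-0.002,"tz":0,"rx":0,"ry":0,"rz":0},{"tx":0,"ty":0,"tz":0,"rx":0,"ry":0,"rz":0},{"tx":0,"ty":0,"tz":0,"rx":0,"ry":0,"rz":0}]'
```

```text
time_s: 9.5
tool_pos: [0.4718, -0.3647, 0.2836]
tool_rot: [180.0, -0.1, 90.1]
force: [0.6, 0.5, -1.6]
grip_width: 0.031
```

```bash
python3 -m creep '[{"tx":0,"ty":0,"tz":0.01,"rx":0,"ry":0,"rz":0},{"tx":0,"ty":0,"tz":0.02,"rx":0,"ry":0,"rz":0},{"tx":0,"ty":0,"tz":0.02,"rx":0,"ry":0,"rz":0},{"tx":0,"ty":0,"tz":0.02,"rx":0,"ry":0,"rz":0},{"tx":0,"ty":0,"tz":0.02,"rx":0,"ry":0,"rz":0},{"tx":0,"ty":0,"tz":0.02,"rx":0,"ry":0,"rz":0},{"tx":0,"ty":0,"tz":0.02,"rx":0,"ry":0,"rz":0},{"tx":0,"ty":0,"tz":0.01,"rx":0,"ry":0,"rz":0},{"tx":0,"ty":0,"tz":0.005,"rx":0,"ry":0,"rz":0},{"tx":0,"ty":0,"tz":0.004,"rx":0,"ry":0,"rz":0},{"tx":0,"ty":0,"tz":0,"rx":0,"ry":0,"rz":0},{"tx":0,"ty":0,"tz":0,"rx":0,"ry":0,"rz":0}]'
python3 -m creep '[{"tx":0,"ty":0,"tz":0.002,"rx":0,"ry":0,"rz":0},{"tx":0,"ty":0,"tz":0,"rx":0,"ry":0,"rz":0},{"tx":0,"ty":0,"tz":0,"rx":0,"ry":0,"rz":0}]'
```

```text
time_s: 11.0
tool_pos: [0.4714, -0.3662, 0.1351]
tool_rot: [180.0, 0.0, 90.0]
force: [0.0, -0.3, -1.8]
grip_width: 0.0311
time_s: 11.38
tool_pos: [0.4712, -0.366, 0.1326]
tool_rot: [180.0, 0.0, 90.0]
force: [0.3, 0.3, -2.0]
grip_width: 0.0312
```

```bash
python3 -m creep '[{"tx":0,"ty":0,"tz":0.0015,"rx":0,"ry":0,"rz":0},{"tx":0,"ty":0,"tz":0,"rx":0,"ry":0,"rz":0},{"tx":0,"ty":0,"tz":0,"rx":0,"ry":0,"rz":0}]'
python3 -m creep '[{"tx":0,"ty":0,"tz":0.001,"rx":0,"ry":0,"rz":0},{"tx":0,"ty":0,"tz":0,"rx":0,"ry":0,"rz":0},{"tx":0,"ty":0,"tz":0,"rx":0,"ry":0,"rz":0}]'
```

```text
time_s: 11.75
tool_pos: [0.4712, -0.366, 0.131]
tool_rot: [-180.0, 0.0, 90.0]
force: [-0.3, 0.1, -2.2]
grip_width: 0.0314
time_s: 12.12
tool_pos: [0.4713, -0.3662, 0.1305]
tool_rot: [180.0, 0.0, 90.0]
force: [-1.1, -0.6, 2.3]
grip_width: 0.0317
```

Contact. I'll release and rise.

```bash
python3 -m creep '[{"tx":0,"ty":0,"tz":0,"rx":0,"ry":0,"rz":0},{"tx":0,"ty":0,"tz":0,"rx":0,"ry":0,"rz":0},{"tx":0,"ty":0,"tz":0,"rx":0,"ry":0,"rz":0},{"tx":0,"ty":0,"tz":0,"rx":0,"ry":0,"rz":0}]' 0.08
python3 -m creep '[{"tx":0,"ty":0,"tz":-0.02,"rx":0,"ry":0,"rz":0},{"tx":0,"ty":0,"tz":-0.03,"rx":0,"ry":0,"rz":0},{"tx":0,"ty":0,"tz":-0.03,"rx":0,"ry":0,"rz":0},{"tx":0,"ty":0,"tz":-0.02,"rx":0,"ry":0,"rz":0},{"tx":0.03,"ty":0.004,"tz":0,"rx":0,"ry":0,"rz":0},{"tx":0.035,"ty":0.005,"tz":0,"rx":0,"ry":0,"rz":0},{"tx":0.035,"ty":0.005,"tz":0,"rx":0,"ry":0,"rz":0},{"tx":0.035,"ty":0.005,"tz":0,"rx":0,"ry":0,"rz":0},{"tx":0.035,"ty":0.005,"tz":0,"rx":0,"ry":0,"rz":0},{"tx":0.035,"ty":0.005,"tz":0,"rx":0,"ry":0,"rz":0},{"tx":0.035,"ty":0.005,"tz":0,"rx":0,"ry":0,"rz":0},{"tx":0.035,"ty":0.005,"tz":0,"rx":0,"ry":0,"rz":0},{"tx":0.035,"ty":0.005,"tz":0,"rx":0,"ry":0,"rz":0},{"tx":0.035,"ty":0.005,"tz":0,"rx":0,"ry":0,"rz":0},{"tx":0.035,"ty":0.005,"tz":0,"rx":0,"ry":0,"rz":0},{"tx":0.035,"ty":0.005,"tz":0,"rx":0,"ry":0,"rz":0},{"tx":0.0015,"ty":0.004,"tz":0,"rx":0,"ry":0,"rz":0},{"tx":0,"ty":0,"tz":0,"rx":0,"ry":0,"rz":0},{"tx":0,"ty":0,"tz":0,"rx":0,"ry":0,"rz":0}]'
python3 - <<'E'
from h import *
snap("side","s2.png")
E
```

```text
time_s: 12.62
tool_pos: [0.4712, -0.366, 0.13]
tool_rot: [180.0, 0.0, 90.0]
force: [-0.4, -0.1, 0.1]
grip_width: 0.0633
time_s: 15.0
tool_pos: [0.5344, 0.049, 0.23]
tool_rot: [-180.0, 0.0, 89.8]
force: [-0.8, -0.2, -0.3]
grip_width: 0.0803
```

View pics/s2.png

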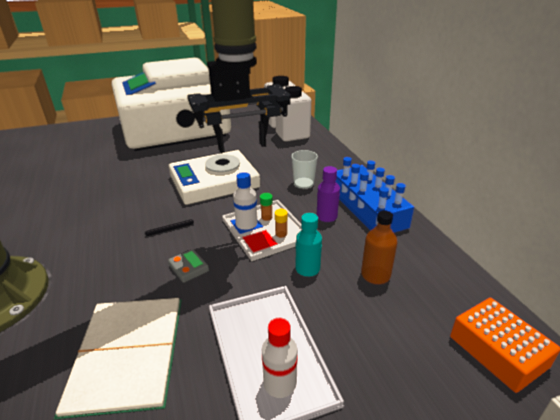

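The red bottle stands in the tray at (280,360). Now the blue one.

```bash
python3 -m creep '[{"tx":0.0015,"ty":0,"tz":0.02,"rx":0,"ry":0,"rz":0},{"tx":0,"ty":0,"tz":0.02,"rx":0,"ry":0,"rz":0},{"tx":0,"ty":0,"tz":0.02,"rx":0,"ry":0,"rz":0},{"tx":0,"ty":0,"tz":0.02,"rx":0,"ry":0,"rz":0},{"tx":0,"ty":0,"tz":0.01,"rx":0,"ry":0,"rz":0},{"tx":0,"ty":0,"tz":0.0065,"rx":0,"ry":0,"rz":0},{"tx":0,"ty":0,"tz":0,"rx":0,"ry":0,"rz":0},{"tx":0,"ty":0,"tz":0,"rx":0,"ry":0,"rz":0}]'
python3 -m creep '[{"tx":0,"ty":0,"tz":0,"rx":0,"ry":0,"rz":0},{"tx":0,"ty":0,"tz":0,"rx":0,"ry":0,"rz":0},{"tx":0,"ty":0,"tz":0,"rx":0,"ry":0,"rz":0},{"tx":0,"ty":0,"tz":0,"rx":0,"ry":0,"rz":0},{"tx":0,"ty":0,"tz":0,"rx":0,"ry":0,"rz":0},{"tx":0,"ty":0,"tz":0,"rx":0,"ry":0,"rz":0},{"tx":0,"ty":0,"tz":0,"rx":0,"ry":0,"rz":0},{"tx":0,"ty":0,"tz":0,"rx":0,"ry":0,"rz":0}]' 0.02 30
```

```text
time_s: 16.05
tool_pos: [0.5349, 0.0521, 0.1341]
tool_rot: [179.9, 0.0, 90.0]
force: [-0.4, 1.1, 0.3]
grip_width: 0.0801
time_s: 17.05
tool_pos: [0.5342, 0.052, 0.1335]
tool_rot: [-180.0, 0.0, 90.0]
force: [-1.3, -0.0, 1.8]
grip_width: 0.031
```

```bash
python3 -m creep '[{"tx":0,"ty":0,"tz":-0.006,"rx":0,"ry":0,"rz":0},{"tx":0,"ty":0,"tz":-0.014,"rx":0,"ry":0,"rz":0},{"tx":0,"ty":0,"tz":-0.02,"rx":0,"ry":0,"rz":0},{"tx":0,"ty":0,"tz":-0.02,"rx":0,"ry":0,"rz":0},{"tx":0,"ty":0,"tz":-0.02,"rx":0,"ry":0,"rz":0},{"tx":0,"ty":0,"tz":-0.02,"rx":0,"ry":0,"rz":0},{"tx":0,"ty":0,"tz":-0.02,"rx":0,"ry":0,"rz":0},{"tx":0,"ty":0,"tz":-0.02,"rx":0,"ry":0,"rz":0},{"tx":0,"ty":0,"tz":-0.01,"rx":0,"ry":0,"rz":0},{"tx":0,"ty":0,"tz":0,"rx":0,"ry":0,"rz":0},{"tx":0,"ty":0,"tz":0,"rx":0,"ry":0,"rz":0}]'
```

```text
time_s: 18.42
tool_pos: [0.534, 0.0519, 0.2828]
tool_rot: [-179.9, 0.0, 90.0]
force: [-0.1, -0.2, -3.4]
grip_width: 0.0307
```

```bash
python3 -m creep '[{"tx":-0.01,"ty":-0.002,"tz":0,"rx":0,"ry":0,"rz":0},{"tx":-0.02,"ty":-0.004,"tz":0,"rx":0,"ry":0,"rz":0},{"tx":-0.025,"ty":-0.006,"tz":0,"rx":0,"ry":0,"rz":0},{"tx":-0.025,"ty":-0.006,"tz":0,"rx":0,"ry":0,"rz":0},{"tx":-0.025,"ty":-0.006,"tz":0,"rx":0,"ry":0,"rz":0},{"tx":-0.025,"ty":-0.006,"tz":0,"rx":0,"ry":0,"rz":0},{"tx":-0.025,"ty":-0.006,"tz":0,"rx":0,"ry":0,"rz":0},{"tx":-0.025,"ty":-0.006,"tz":0,"rx":0,"ry":0,"rz":0},{"tx":-0.025,"ty":-0.006,"tz":0,"rx":0,"ry":0,"rz":0},{"tx":-0.025,"ty":-0.005,"tz":0,"rx":0,"ry":0,"rz":0},{"tx":-0.025,"ty":-0.004,"tz":0,"rx":0,"ry":0,"rz":0},{"tx":-0.025,"ty":-0.004,"tz":0,"rx":0,"ry":0,"rz":0},{"tx":-0.018,"ty":-0.002,"tz":0,"rx":0,"ry":0,"rz":0},{"tx":0,"ty":0,"tz":0,"rx":0,"ry":0,"rz":0},{"tx":0,"ty":0,"tz":0,"rx":0,"ry":0,"rz":0}]'
```

```text
time_s: 20.3
tool_pos: [0.4716, -0.2447, 0.2834]
tool_rot: [180.0, -0.1, 90.0]
force: [-0.6, 0.1, -2.4]
grip_width: 0.0309
```

```bash
python3 -m creep '[{"tx":0,"ty":0,"tz":0.01,"rx":0,"ry":0,"rz":0},{"tx":0,"ty":0,"tz":0.02,"rx":0,"ry":0,"rz":0},{"tx":0,"ty":0,"tz":0.02,"rx":0,"ry":0,"rz":0},{"tx":0,"ty":0,"tz":0.02,"rx":0,"ry":0,"rz":0},{"tx":0,"ty":0,"tz":0.02,"rx":0,"ry":0,"rz":0},{"tx":0,"ty":0,"tz":0.02,"rx":0,"ry":0,"rz":0},{"tx":0,"ty":0,"tz":0.02,"rx":0,"ry":0,"rz":0},{"tx":0,"ty":0,"tz":0.01,"rx":0,"ry":0,"rz":0},{"tx":0,"ty":0,"tz":0.005,"rx":0,"ry":0,"rz":0},{"tx":0,"ty":0,"tz":0.004,"rx":0,"ry":0,"rz":0},{"tx":0,"ty":0,"tz":0.002,"rx":0,"ry":0,"rz":0},{"tx":0,"ty":0,"tz":0,"rx":0,"ry":0,"rz":0},{"tx":0,"ty":0,"tz":0,"rx":0,"ry":0,"rz":0}]'
python3 -m creep '[{"tx":0,"ty":0,"tz":0.001,"rx":0,"ry":0,"rz":0},{"tx":0,"ty":0,"tz":0,"rx":0,"ry":0,"rz":0},{"tx":0,"ty":0,"tz":0,"rx":0,"ry":0,"rz":0}]'
```

```text
time_s: 21.92
tool_pos: [0.4714, -0.2461, 0.1329]
tool_rot: [180.0, 0.0, 90.0]
force: [0.4, -0.1, -2.0]
grip_width: 0.0311
time_s: 22.3
tool_pos: [0.4712, -0.246, 0.1316]
tool_rot: [-180.0, 0.0, 90.0]
force: [0.0, -1.0, -3.0]
grip_width: 0.0309
```

```bash
python3 -m creep '[{"tx":0,"ty":0,"tz":0.001,"rx":0,"ry":0,"rz":0},{"tx":0,"ty":0,"tz":0,"rx":0,"ry":0,"rz":0},{"tx":0,"ty":0,"tz":0,"rx":0,"ry":0,"rz":0}]'
python3 -m creep '[{"tx":0,"ty":0,"tz":0.001,"rx":0,"ry":0,"rz":0},{"tx":0,"ty":0,"tz":0,"rx":0,"ry":0,"rz":0},{"tx":0,"ty":0,"tz":0,"rx":0,"ry":0,"rz":0}]'
```

```text
time_s: 22.68
tool_pos: [0.4712, -0.246, 0.1305]
tool_rot: [-180.0, 0.0, 90.0]
force: [-0.5, -0.1, -3.0]
grip_width: 0.0312
time_s: 23.05
tool_pos: [0.4714, -0.2463, 0.1304]
tool_rot: [180.0, 0.1, 90.0]
force: [-2.0, -0.1, 5.5]
grip_width: 0.0314
```

```bash
python3 -m creep '[{"tx":0,"ty":0,"tz":0,"rx":0,"ry":0,"rz":0},{"tx":0,"ty":0,"tz":0,"rx":0,"ry":0,"rz":0},{"tx":0,"ty":0,"tz":0,"rx":0,"ry":0,"rz":0},{"tx":0,"ty":0,"tz":0,"rx":0,"ry":0,"rz":0}]' 0.08
python3 -m creep '[{"tx":0,"ty":0,"tz":-0.02,"rx":0,"ry":0,"rz":0},{"tx":0,"ty":0,"tz":-0.03,"rx":0,"ry":0,"rz":0},{"tx":0,"ty":0,"tz":-0.03,"rx":0,"ry":0,"rz":0},{"tx":0,"ty":0,"tz":-0.02,"rx":0,"ry":0,"rz":0},{"tx":0.029,"ty":0.016,"tz":0,"rx":0,"ry":0,"rz":0},{"tx":0.029,"ty":0.016,"tz":0,"rx":0,"ry":0,"rz":0},{"tx":0.029,"ty":0.016,"tz":0,"rx":0,"ry":0,"rz":0},{"tx":0.029,"ty":0.016,"tz":0,"rx":0,"ry":0,"rz":0},{"tx":0.029,"ty":0.016,"tz":0,"rx":0,"ry":0,"rz":0},{"tx":0.029,"ty":0.016,"tz":0,"rx":0,"ry":0,"rz":0},{"tx":0.029,"ty":0.016,"tz":0,"rx":0,"ry":0,"rz":0},{"tx":0.029,"ty":0.014,"tz":0,"rx":0,"ry":0,"rz":0},{"tx":0,"ty":0,"tz":0,"rx":0,"ry":0,"rz":0},{"tx":0,"ty":0,"tz":0,"rx":0,"ry":0,"rz":0}]'
python3 - <<'E'
from h import *
snap("scene","c3.png"); c=snap("wrist","w3.png");print(proj(c,[[.5975,-.0142,.068],[.5452,-.0212,.008],[.5344,.0515,.008]]))
E
```

```text
time_s: 23.55
tool_pos: [0.4713, -0.246, 0.1294]
tool_rot: [180.0, -0.0, 90.0]
force: [-0.5, -0.3, -0.9]
grip_width: 0.0631
time_s: 25.3
tool_pos: [0.5971, -0.0149, 0.2293]
tool_rot: [-180.0, 0.0, 89.9]
force: [0.6, 0.4, 1.1]
grip_width: 0.0799
[[281.2322108  192.61482623]
 [228.9266065  186.5695766 ]
 [214.69185778 111.55315875]]
```

View pics/c3.png

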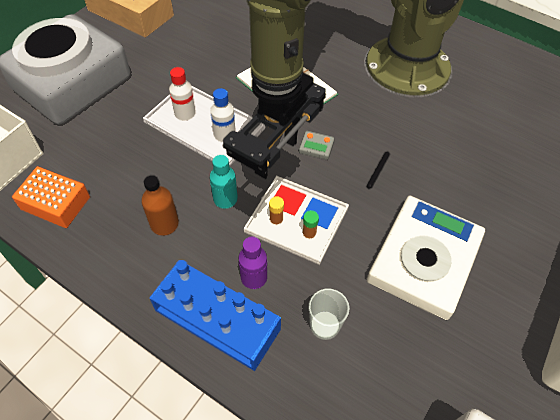

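View pics/w3.png

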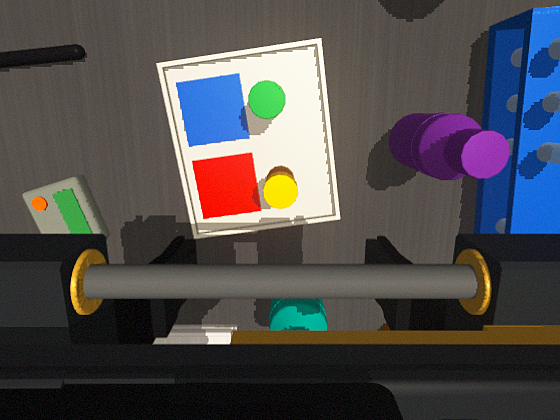

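Both bottles stand upright in the tray, at (182,95) and (222,115) in the scene view. The wrist view shows the yellow cap at (281,190) and both squares uncovered. I'll measure the squares and the pan, then descend.

```bash
python3 - <<'E'
from h import *
np.set_printoptions(precision=4,suppress=True)
for n,rois in [("wrist",{"blue":(165,65,255,155),"red":(185,140,262,225)}),("scene",{"red":(262,175,312,220),"blue":(295,190,345,235)})]:
    c=load(n);im=c["pixels"].astype(int)
    for k,(x0,y0,x1,y1) in rois.items():
        p=im[y0:y1,x0:x1]; m=((p[...,0]-p[...,1:].max(2))>80) & (p[...,1]<80) if k=="red" else ((p[...,2]-p[...,0])>70)
        ctr,sz,a=cv2.minAreaRect(np.argwhere(m)[:,::-1].astype(np.float32))
        uv=np.array(ctr)+[x0,y0]; print(n,k,uv,sz,atz(c,*uv,.008))
c=load("scene");p=c["pixels"][235:282,400:455].astype(int); m=(p.max(2)<60)
nl,l,st,ce=cv2.connectedComponentsWithStats(m.astype(np.uint8)); print(st,ce+[400,235])
i=1+np.argmax(st[1:,4]); print("spot",atz(c,*(ce[i]+[400,235]),.056))
E
python3 -m creep '[{"tx":0.001,"ty":0.001,"tz":0.02,"rx":0,"ry":0,"rz":0},{"tx":0,"ty":0,"tz":0.02,"rx":0,"ry":0,"rz":0},{"tx":0,"ty":0,"tz":0.02,"rx":0,"ry":0,"rz":0},{"tx":0,"ty":0,"tz":0.02,"rx":0,"ry":0,"rz":0},{"tx":0,"ty":0,"tz":0.02,"rx":0,"ry":0,"rz":0},{"tx":0,"ty":0,"tz":0.02,"rx":0,"ry":0,"rz":0},{"tx":0,"ty":0,"tz":0.02,"rx":0,"ry":0,"rz":0},{"tx":0,"ty":0,"tz":0.015,"rx":0,"ry":0,"rz":0},{"tx":0,"ty":0,"tz":0.01,"rx":0,"ry":0,"rz":0},{"tx":0,"ty":0,"tz":0,"rx":0,"ry":0,"rz":0},{"tx":0,"ty":0,"tz":0,"rx":0,"ry":0,"rz":0}]'
```

```text
wrist blue [212.1215 109.8372] (65.47505187988281, 64.64503479003906) [0.532  0.0531 0.008 ]
wrist red [226.3243 185.4459] (59.51243209838867, 60.00563049316406) [ 0.5426 -0.0201  0.008 ]
scene red [288.0862 199.9655] (27.968273162841797, 23.503854751586914) [ 0.545  -0.0195  0.008 ]
scene blue [319.  212.5] (29.76923370361328, 24.0) [0.5349 0.0514 0.008 ]
[[   0    0   55   47 2306]
 [  17   13   20   18  279]] [[427.1036 258.1418]
 [426.1434 256.828 ]]
spot [0.534  0.2859 0.056 ]
time_s: 26.78
tool_pos: [0.5989, -0.013, 0.0652]
tool_rot: [179.9, 0.0, 90.0]
force: [-0.2, 0.1, 0.8]
grip_width: 0.0797
```

```bash
python3 -m creep '[{"tx":0,"ty":0,"tz":0.001,"rx":0,"ry":0,"rz":0},{"tx":0,"ty":0,"tz":0,"rx":0,"ry":0,"rz":0},{"tx":0,"ty":0,"tz":0,"rx":0,"ry":0,"rz":0},{"tx":0,"ty":0,"tz":0,"rx":0,"ry":0,"rz":0},{"tx":0,"ty":0,"tz":0,"rx":0,"ry":0,"rz":0},{"tx":0,"ty":0,"tz":0,"rx":0,"ry":0,"rz":0},{"tx":0,"ty":0,"tz":0,"rx":0,"ry":0,"rz":0},{"tx":0,"ty":0,"tz":0,"rx":0,"ry":0,"rz":0}]' 0.02 15
python3 -m creep '[{"tx":0,"ty":0,"tz":-0.006,"rx":0,"ry":0,"rz":0},{"tx":0,"ty":0,"tz":-0.014,"rx":0,"ry":0,"rz":0},{"tx":0,"ty":0,"tz":-0.02,"rx":0,"ry":0,"rz":0},{"tx":0,"ty":0,"tz":-0.02,"rx":0,"ry":0,"rz":0},{"tx":0,"ty":0,"tz":-0.02,"rx":0,"ry":0,"rz":0},{"tx":0,"ty":0,"tz":-0.02,"rx":0,"ry":0,"rz":0},{"tx":0,"ty":0,"tz":-0.02,"rx":0,"ry":0,"rz":0},{"tx":0,"ty":0,"tz":0,"rx":0,"ry":0,"rz":0},{"tx":0,"ty":0,"tz":0,"rx":0,"ry":0,"rz":0}]'
python3 - <<'E'
from h import *
snap("side","s4.png")
E
```

```text
time_s: 27.78
tool_pos: [0.5983, -0.0131, 0.0635]
tool_rot: [-180.0, 0.0, 90.0]
force: [-0.4, 0.5, 1.3]
grip_width: 0.0295
time_s: 28.9
tool_pos: [0.598, -0.0132, 0.183]
tool_rot: [-179.9, 0.0, 90.0]
force: [-0.9, -0.9, -0.3]
grip_width: 0.0293
```

View pics/s4.png

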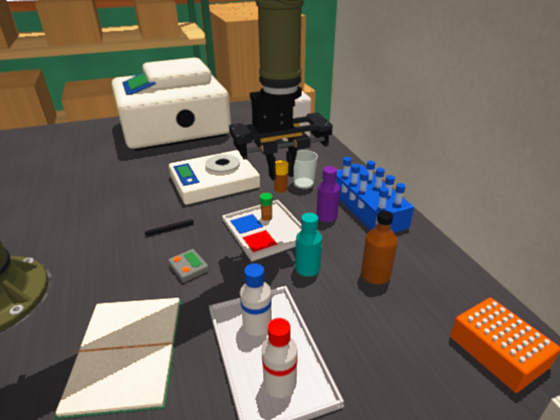

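The vial is held at (281,177) in the side view and both bottles still stand. To the pan.

```bash
python3 -m creep '[{"tx":0.015,"ty":-0.003,"tz":0,"rx":0,"ry":0,"rz":0},{"tx":0.025,"ty":-0.006,"tz":0,"rx":0,"ry":0,"rz":0},{"tx":0.025,"ty":-0.006,"tz":0,"rx":0,"ry":0,"rz":0},{"tx":0.025,"ty":-0.006,"tz":0,"rx":0,"ry":0,"rz":0},{"tx":0.025,"ty":-0.006,"tz":0,"rx":0,"ry":0,"rz":0},{"tx":0.025,"ty":-0.006,"tz":0,"rx":0,"ry":0,"rz":0},{"tx":0.025,"ty":-0.006,"tz":0,"rx":0,"ry":0,"rz":0},{"tx":0.025,"ty":-0.006,"tz":0,"rx":0,"ry":0,"rz":0},{"tx":0.025,"ty":-0.006,"tz":0,"rx":0,"ry":0,"rz":0},{"tx":0.025,"ty":-0.006,"tz":0,"rx":0,"ry":0,"rz":0},{"tx":0.025,"ty":-0.003,"tz":0,"rx":0,"ry":0,"rz":0},{"tx":0.025,"ty":-0.003,"tz":0,"rx":0,"ry":0,"rz":0},{"tx":0.01,"ty":-0.001,"tz":0,"rx":0,"ry":0,"rz":0},{"tx":0,"ty":0,"tz":0,"rx":0,"ry":0,"rz":0},{"tx":0,"ty":0,"tz":0,"rx":0,"ry":0,"rz":0}]'
python3 -m creep '[{"tx":0,"ty":0,"tz":0.01,"rx":0,"ry":0,"rz":0},{"tx":0,"ty":0,"tz":0.02,"rx":0,"ry":0,"rz":0},{"tx":0,"ty":0,"tz":0.02,"rx":0,"ry":0,"rz":0},{"tx":0,"ty":0,"tz":0.01,"rx":0,"ry":0,"rz":0},{"tx":0,"ty":0,"tz":0.004,"rx":0,"ry":0,"rz":0},{"tx":0,"ty":0,"tz":0.002,"rx":0,"ry":0,"rz":0},{"tx":0,"ty":0,"tz":0,"rx":0,"ry":0,"rz":0},{"tx":0,"ty":0,"tz":0,"rx":0,"ry":0,"rz":0}]'
python3 - <<'E'
from h import *
snap("scene","c5.png",(360,180,500,300),5)
E
```

```text
time_s: 30.82
tool_pos: [0.5349, 0.2858, 0.1832]
tool_rot: [-180.0, 0.1, 89.9]
force: [0.2, -0.7, -1.1]
grip_width: 0.0293
time_s: 31.82
tool_pos: [0.5348, 0.2872, 0.1181]
tool_rot: [179.9, -0.0, 90.0]
force: [-0.1, 0.9, -0.8]
grip_width: 0.0293
```

View pics/c5.png

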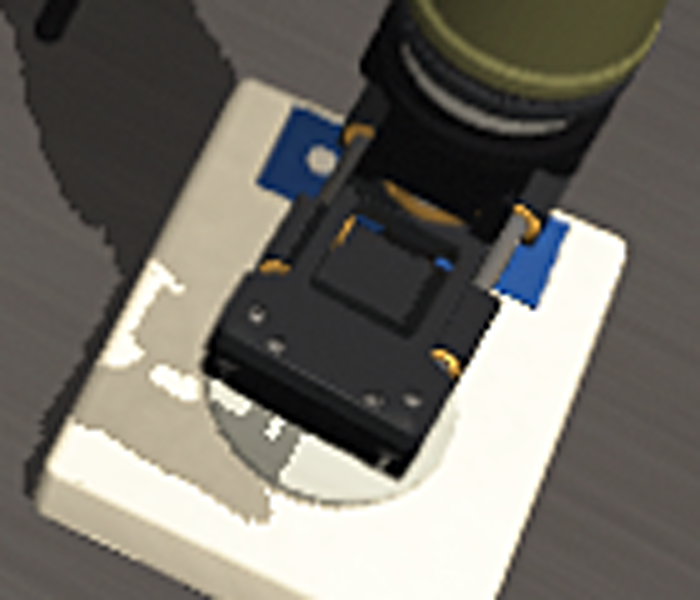

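The gripper hides the spot here, so I'll look from the other two cameras.

```bash
python3 - <<'E'
from h import *
c=snap("side","s5.png",(150,110,290,210),5); print(proj(c,[.534,.286,.056]))
snap("wrist","w5.png")
E
```

```text
[[222.37002047 161.6967914 ]]
```

View pics/s5.png

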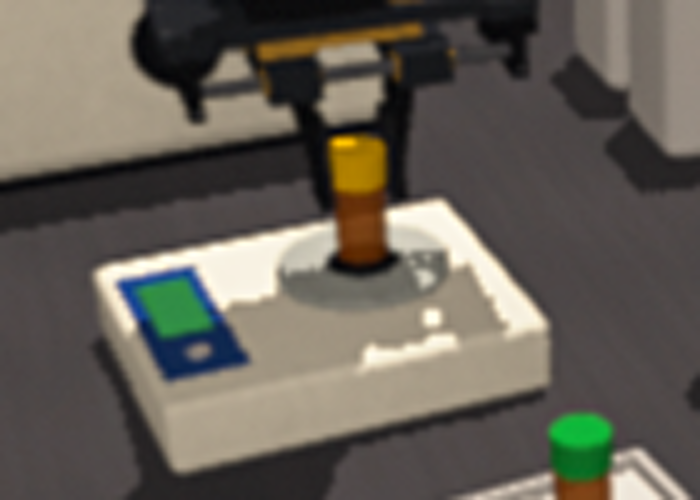

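View pics/w5.png

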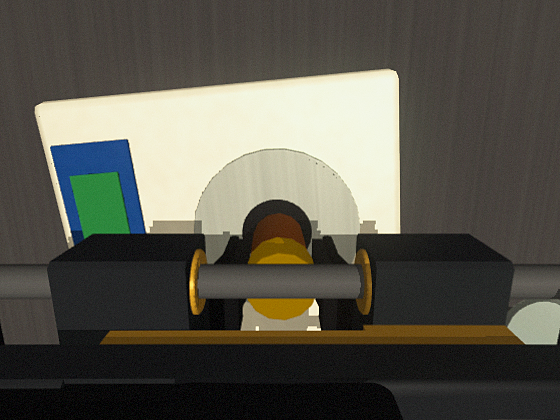

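The side view shows the vial base at (362,262) in the crop, over the spot and still 4–5 mm above the pan. I'll lower it gently.

```bash
python3 -m creep '[{"tx":-0.001,"ty":0,"tz":0.002,"rx":0,"ry":0,"rz":0},{"tx":0,"ty":0,"tz":0,"rx":0,"ry":0,"rz":0},{"tx":0,"ty":0,"tz":0.001,"rx":0,"ry":0,"rz":0},{"tx":0,"ty":0,"tz":0,"rx":0,"ry":0,"rz":0},{"tx":0,"ty":0,"tz":0,"rx":0,"ry":0,"rz":0}]'
python3 -m creep '[{"tx":0,"ty":0,"tz":0.001,"rx":0,"ry":0,"rz":0},{"tx":0,"ty":0,"tz":0,"rx":0,"ry":0,"rz":0},{"tx":0,"ty":0,"tz":0,"rx":0,"ry":0,"rz":0}]'
python3 -m creep '[{"tx":0,"ty":0,"tz":0.0007,"rx":0,"ry":0,"rz":0},{"tx":0,"ty":0,"tz":0,"rx":0,"ry":0,"rz":0},{"tx":0,"ty":0,"tz":0,"rx":0,"ry":0,"rz":0}]'
```

```text
time_s: 32.6
tool_pos: [0.5345, 0.286, 0.1145]
tool_rot: [-180.0, 0.0, 90.0]
force: [-0.4, 0.3, 0.1]
grip_width: 0.0292
time_s: 32.98
tool_pos: [0.5346, 0.286, 0.1135]
tool_rot: [180.0, 0.0, 90.0]
force: [0.1, 0.6, -0.1]
grip_width: 0.0293
time_s: 33.35
tool_pos: [0.5346, 0.2863, 0.1134]
tool_rot: [180.0, -0.0, 90.0]
force: [-0.9, -0.1, 5.6]
grip_width: 0.0295
```

```bash
python3 -m creep '[{"tx":0,"ty":0,"tz":0,"rx":0,"ry":0,"rz":0},{"tx":0,"ty":0,"tz":0,"rx":0,"ry":0,"rz":0},{"tx":0,"ty":0,"tz":0,"rx":0,"ry":0,"rz":0},{"tx":0,"ty":0,"tz":0,"rx":0,"ry":0,"rz":0}]' 0.08 30
python3 -m creep '[{"tx":0,"ty":0,"tz":-0.02,"rx":0,"ry":0,"rz":0},{"tx":0,"ty":0,"tz":-0.04,"rx":0,"ry":0,"rz":0},{"tx":0,"ty":0,"tz":-0.04,"rx":0,"ry":0,"rz":0},{"tx":0,"ty":0,"tz":-0.02,"rx":0,"ry":0,"rz":0},{"tx":-0.038,"ty":-0.0045,"tz":0,"rx":0,"ry":0,"rz":0},{"tx":-0.038,"ty":-0.0045,"tz":0,"rx":0,"ry":0,"rz":0},{"tx":-0.038,"ty":-0.0045,"tz":0,"rx":0,"ry":0,"rz":0},{"tx":-0.038,"ty":-0.0045,"tz":0,"rx":0,"ry":0,"rz":0},{"tx":-0.038,"ty":-0.0045,"tz":0,"rx":0,"ry":0,"rz":0},{"tx":-0.038,"ty":-0.0045,"tz":0,"rx":0,"ry":0,"rz":0},{"tx":-0.038,"ty":-0.0045,"tz":0,"rx":0,"ry":0,"rz":0},{"tx":-0.038,"ty":-0.0045,"tz":0,"rx":0,"ry":0,"rz":0},{"tx":-0.038,"ty":-0.0045,"tz":0,"rx":0,"ry":0,"rz":0},{"tx":-0.038,"ty":-0.0045,"tz":0,"rx":0,"ry":0,"rz":0},{"tx":-0.038,"ty":-0.0045,"tz":0,"rx":0,"ry":0,"rz":0},{"tx":-0.038,"ty":-0.0045,"tz":0,"rx":0,"ry":0,"rz":0},{"tx":-0.038,"ty":-0.0045,"tz":0,"rx":0,"ry":0,"rz":0},{"tx":-0.038,"ty":-0.0045,"tz":0,"rx":0,"ry":0,"rz":0},{"tx":0,"ty":0,"tz":0,"rx":0,"ry":0,"rz":0},{"tx":0,"ty":0,"tz":0,"rx":0,"ry":0,"rz":0}]'
python3 - <<'E'
from h import *
c=snap("scene","c6.png"); print("yellow cap top at pan:",proj(c,[.534,.286,.118])); snap("wrist","w6.png")
E
```

```text
time_s: 33.85
tool_pos: [0.5345, 0.2858, 0.1125]
tool_rot: [-180.0, 0.0, 90.0]
force: [-0.5, -0.5, -0.1]
grip_width: 0.0615
time_s: 36.35
tool_pos: [0.4713, -0.245, 0.2328]
tool_rot: [-180.0, -0.1, 90.0]
force: [0.7, 1.1, -0.4]
grip_width: 0.08
yellow cap top at pan: [[434.54470075 240.26770338]]
```

View pics/c6.png

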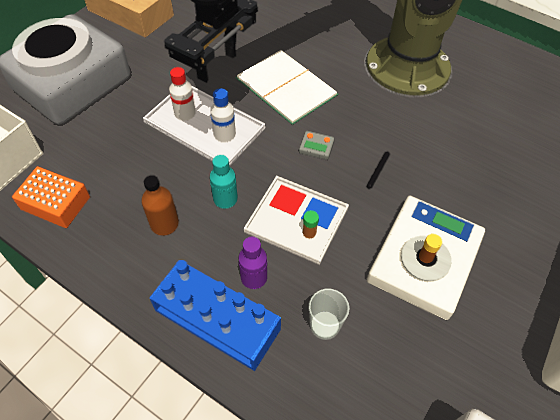

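View pics/w6.png

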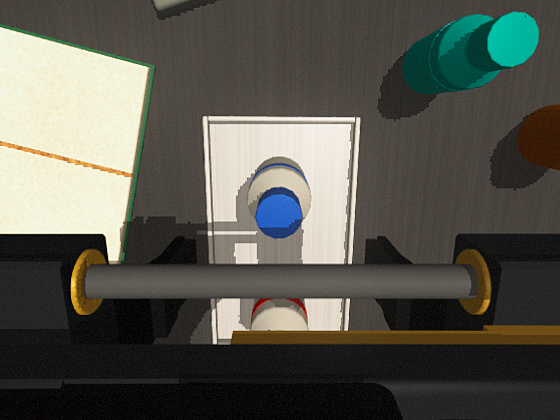

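The vial stands on the pan with its cap at (433,240), against (434.5,240.3) predicted for dead centre. Now the blue bottle goes back.

```bash
python3 -m creep '[{"tx":0,"ty":0,"tz":0.02,"rx":0,"ry":0,"rz":0},{"tx":0,"ty":0,"tz":0.02,"rx":0,"ry":0,"rz":0},{"tx":0,"ty":0,"tz":0.02,"rx":0,"ry":0,"rz":0},{"tx":0,"ty":0,"tz":0.02,"rx":0,"ry":0,"rz":0},{"tx":0,"ty":0,"tz":0.014,"rx":0,"ry":0,"rz":0},{"tx":0,"ty":0,"tz":0.008,"rx":0,"ry":0,"rz":0},{"tx":0,"ty":0,"tz":0,"rx":0,"ry":0,"rz":0},{"tx":0,"ty":0,"tz":0,"rx":0,"ry":0,"rz":0}]'
python3 -m creep '[{"tx":0,"ty":0,"tz":0,"rx":0,"ry":0,"rz":0},{"tx":0,"ty":0,"tz":0,"rx":0,"ry":0,"rz":0},{"tx":0,"ty":0,"tz":0,"rx":0,"ry":0,"rz":0},{"tx":0,"ty":0,"tz":0,"rx":0,"ry":0,"rz":0},{"tx":0,"ty":0,"tz":0,"rx":0,"ry":0,"rz":0},{"tx":0,"ty":0,"tz":0,"rx":0,"ry":0,"rz":0},{"tx":0,"ty":0,"tz":0,"rx":0,"ry":0,"rz":0},{"tx":0,"ty":0,"tz":0,"rx":0,"ry":0,"rz":0}]' 0.02 30
python3 -m creep '[{"tx":0,"ty":0,"tz":-0.006,"rx":0,"ry":0,"rz":0},{"tx":0,"ty":0,"tz":-0.014,"rx":0,"ry":0,"rz":0},{"tx":0,"ty":0,"tz":-0.02,"rx":0,"ry":0,"rz":0},{"tx":0,"ty":0,"tz":-0.02,"rx":0,"ry":0,"rz":0},{"tx":0,"ty":0,"tz":-0.02,"rx":0,"ry":0,"rz":0},{"tx":0,"ty":0,"tz":-0.02,"rx":0,"ry":0,"rz":0},{"tx":0,"ty":0,"tz":-0.02,"rx":0,"ry":0,"rz":0},{"tx":0,"ty":0,"tz":-0.02,"rx":0,"ry":0,"rz":0},{"tx":0,"ty":0,"tz":-0.01,"rx":0,"ry":0,"rz":0},{"tx":0,"ty":0,"tz":0,"rx":0,"ry":0,"rz":0},{"tx":0,"ty":0,"tz":0,"rx":0,"ry":0,"rz":0}]'
```

```text
time_s: 37.45
tool_pos: [0.4718, -0.2461, 0.1316]
tool_rot: [179.9, 0.0, 90.0]
force: [-0.2, 0.6, -0.3]
grip_width: 0.0797
time_s: 38.45
tool_pos: [0.4711, -0.246, 0.1308]
tool_rot: [-180.0, 0.0, 90.0]
force: [-0.8, 0.6, 0.1]
grip_width: 0.0313
time_s: 39.83
tool_pos: [0.4708, -0.2458, 0.2801]
tool_rot: [-179.9, -0.0, 90.0]
force: [-0.6, -0.7, -2.6]
grip_width: 0.0313
```

```bash
python3 -m creep '[{"tx":0.01,"ty":0.002,"tz":0,"rx":0,"ry":0,"rz":0},{"tx":0.02,"ty":0.004,"tz":0,"rx":0,"ry":0,"rz":0},{"tx":0.025,"ty":0.006,"tz":0,"rx":0,"ry":0,"rz":0},{"tx":0.025,"ty":0.006,"tz":0,"rx":0,"ry":0,"rz":0},{"tx":0.025,"ty":0.006,"tz":0,"rx":0,"ry":0,"rz":0},{"tx":0.025,"ty":0.006,"tz":0,"rx":0,"ry":0,"rz":0},{"tx":0.025,"ty":0.006,"tz":0,"rx":0,"ry":0,"rz":0},{"tx":0.025,"ty":0.006,"tz":0,"rx":0,"ry":0,"rz":0},{"tx":0.025,"ty":0.006,"tz":0,"rx":0,"ry":0,"rz":0},{"tx":0.025,"ty":0.005,"tz":0,"rx":0,"ry":0,"rz":0},{"tx":0.025,"ty":0.004,"tz":0,"rx":0,"ry":0,"rz":0},{"tx":0.025,"ty":0.004,"tz":0,"rx":0,"ry":0,"rz":0},{"tx":0.018,"ty":0.002,"tz":0,"rx":0,"ry":0,"rz":0},{"tx":0,"ty":0,"tz":0,"rx":0,"ry":0,"rz":0},{"tx":0,"ty":0,"tz":0,"rx":0,"ry":0,"rz":0}]'
python3 -m creep '[{"tx":0,"ty":0,"tz":0.01,"rx":0,"ry":0,"rz":0},{"tx":0,"ty":0,"tz":0.02,"rx":0,"ry":0,"rz":0},{"tx":0,"ty":0,"tz":0.02,"rx":0,"ry":0,"rz":0},{"tx":0,"ty":0,"tz":0.02,"rx":0,"ry":0,"rz":0},{"tx":0,"ty":0,"tz":0.02,"rx":0,"ry":0,"rz":0},{"tx":0,"ty":0,"tz":0.02,"rx":0,"ry":0,"rz":0},{"tx":0,"ty":0,"tz":0.015,"rx":0,"ry":0,"rz":0},{"tx":0,"ty":0,"tz":0.01,"rx":0,"ry":0,"rz":0},{"tx":0,"ty":0,"tz":0.006,"rx":0,"ry":0,"rz":0},{"tx":0,"ty":0,"tz":0,"rx":0,"ry":0,"rz":0},{"tx":0,"ty":0,"tz":0,"rx":0,"ry":0,"rz":0}]'
python3 - <<'E'
from h import *
snap("scene","c7.png",(225,140,365,270),5); snap("side","s7.png",(205,160,325,270),5)
E
```

```text
time_s: 41.7
tool_pos: [0.5341, 0.0517, 0.2807]
tool_rot: [-180.0, 0.1, 90.0]
force: [0.3, 0.3, -3.5]
grip_width: 0.0313
time_s: 43.08
tool_pos: [0.5349, 0.0521, 0.1404]
tool_rot: [179.9, 0.0, 90.0]
force: [-0.2, -0.1, -3.0]
grip_width: 0.0313
```

View pics/c7.png

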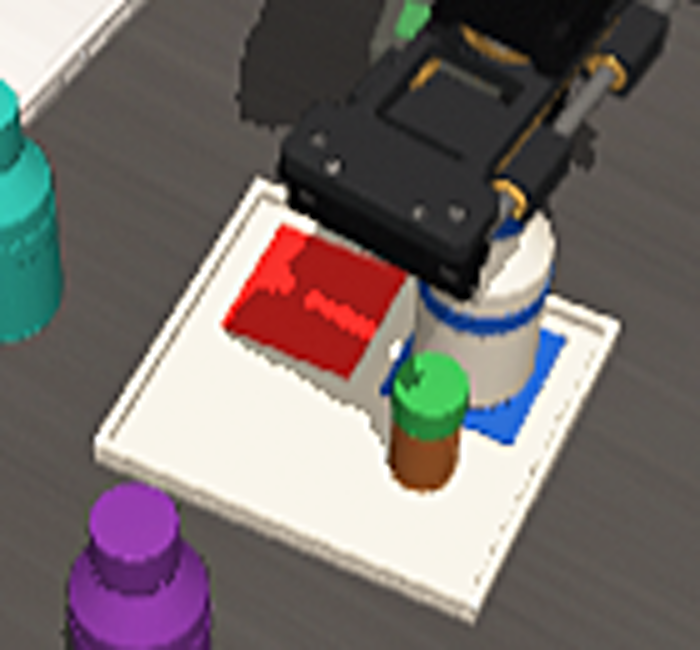

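View pics/s7.png

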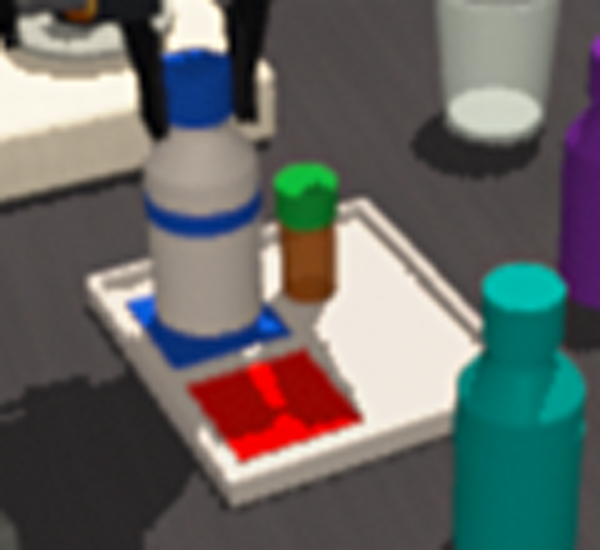

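The blue bottle hovers centred over its square in both views, with the green vial undisturbed. Lowering.

```bash
python3 -m creep '[{"tx":0,"ty":0,"tz":0.003,"rx":0,"ry":0,"rz":0},{"tx":0,"ty":0,"tz":0.0015,"rx":0,"ry":0,"rz":0},{"tx":0,"ty":0,"tz":0,"rx":0,"ry":0,"rz":0},{"tx":0,"ty":0,"tz":0,"rx":0,"ry":0,"rz":0}]'
python3 -m creep '[{"tx":0,"ty":0,"tz":0.001,"rx":0,"ry":0,"rz":0},{"tx":0,"ty":0,"tz":0,"rx":0,"ry":0,"rz":0},{"tx":0,"ty":0,"tz":0,"rx":0,"ry":0,"rz":0}]'
python3 -m creep '[{"tx":0,"ty":0,"tz":0.001,"rx":0,"ry":0,"rz":0},{"tx":0,"ty":0,"tz":0,"rx":0,"ry":0,"rz":0},{"tx":0,"ty":0,"tz":0,"rx":0,"ry":0,"rz":0}]'
```

```text
time_s: 43.68
tool_pos: [0.5344, 0.052, 0.1353]
tool_rot: [-180.0, 0.0, 90.0]
force: [0.6, 0.5, -1.7]
grip_width: 0.031
time_s: 44.05
tool_pos: [0.5344, 0.052, 0.1343]
tool_rot: [-180.0, 0.0, 90.0]
force: [-0.1, 0.4, -3.4]
grip_width: 0.0311
time_s: 44.42
tool_pos: [0.5346, 0.052, 0.1338]
tool_rot: [180.0, 0.0, 90.0]
force: [-1.2, -0.8, 3.8]
grip_width: 0.0309
```

```bash
python3 -m creep '[{"tx":0,"ty":0,"tz":0,"rx":0,"ry":0,"rz":0},{"tx":0,"ty":0,"tz":0,"rx":0,"ry":0,"rz":0},{"tx":0,"ty":0,"tz":0,"rx":0,"ry":0,"rz":0},{"tx":0,"ty":0,"tz":0,"rx":0,"ry":0,"rz":0}]' 0.08
python3 -m creep '[{"tx":0,"ty":0,"tz":-0.02,"rx":0,"ry":0,"rz":0},{"tx":0,"ty":0,"tz":-0.03,"rx":0,"ry":0,"rz":0},{"tx":0,"ty":0,"tz":-0.03,"rx":0,"ry":0,"rz":0},{"tx":0,"ty":0,"tz":-0.02,"rx":0,"ry":0,"rz":0},{"tx":-0.038,"ty":-0.006,"tz":0,"rx":0,"ry":0,"rz":0},{"tx":-0.038,"ty":-0.006,"tz":0,"rx":0,"ry":0,"rz":0},{"tx":-0.038,"ty":-0.006,"tz":0,"rx":0,"ry":0,"rz":0},{"tx":-0.038,"ty":-0.006,"tz":0,"rx":0,"ry":0,"rz":0},{"tx":-0.038,"ty":-0.006,"tz":0,"rx":0,"ry":0,"rz":0},{"tx":-0.038,"ty":-0.006,"tz":0,"rx":0,"ry":0,"rz":0},{"tx":-0.038,"ty":-0.006,"tz":0,"rx":0,"ry":0,"rz":0},{"tx":-0.038,"ty":-0.006,"tz":0,"rx":0,"ry":0,"rz":0},{"tx":-0.038,"ty":-0.006,"tz":0,"rx":0,"ry":0,"rz":0},{"tx":-0.038,"ty":-0.006,"tz":0,"rx":0,"ry":0,"rz":0},{"tx":-0.038,"ty":-0.003,"tz":0,"rx":0,"ry":0,"rz":0},{"tx":0,"ty":0,"tz":0,"rx":0,"ry":0,"rz":0},{"tx":0,"ty":0,"tz":0,"rx":0,"ry":0,"rz":0}]'
```

```text
time_s: 44.92
tool_pos: [0.5344, 0.0519, 0.1332]
tool_rot: [180.0, 0.0, 90.0]
force: [0.2, -0.5, 0.7]
grip_width: 0.0633
time_s: 47.05
tool_pos: [0.4717, -0.3652, 0.2343]
tool_rot: [179.9, -0.0, 90.0]
force: [1.1, 0.3, 0.7]
grip_width: 0.08
```

```bash
python3 -m creep '[{"tx":0,"ty":0,"tz":0.02,"rx":0,"ry":0,"rz":0},{"tx":0,"ty":0,"tz":0.02,"rx":0,"ry":0,"rz":0},{"tx":0,"ty":0,"tz":0.02,"rx":0,"ry":0,"rz":0},{"tx":0,"ty":0,"tz":0.02,"rx":0,"ry":0,"rz":0},{"tx":0,"ty":0,"tz":0.014,"rx":0,"ry":0,"rz":0},{"tx":0,"ty":0,"tz":0.008,"rx":0,"ry":0,"rz":0},{"tx":0,"ty":0,"tz":0,"rx":0,"ry":0,"rz":0},{"tx":0,"ty":0,"tz":0,"rx":0,"ry":0,"rz":0}]'
python3 -m creep '[{"tx":0,"ty":0,"tz":0,"rx":0,"ry":0,"rz":0},{"tx":0,"ty":0,"tz":0,"rx":0,"ry":0,"rz":0},{"tx":0,"ty":0,"tz":0,"rx":0,"ry":0,"rz":0},{"tx":0,"ty":0,"tz":0,"rx":0,"ry":0,"rz":0},{"tx":0,"ty":0,"tz":0,"rx":0,"ry":0,"rz":0},{"tx":0,"ty":0,"tz":0,"rx":0,"ry":0,"rz":0},{"tx":0,"ty":0,"tz":0,"rx":0,"ry":0,"rz":0},{"tx":0,"ty":0,"tz":0,"rx":0,"ry":0,"rz":0}]' 0.02 30
```

```text
time_s: 48.05
tool_pos: [0.4717, -0.3663, 0.1321]
tool_rot: [179.9, 0.1, 90.0]
force: [0.4, -0.7, 1.0]
grip_width: 0.0803
time_s: 49.05
tool_pos: [0.4711, -0.366, 0.1313]
tool_rot: [-180.0, 0.0, 90.0]
force: [-0.6, 0.5, 0.4]
grip_width: 0.0311
```

```bash
python3 -m creep '[{"tx":0,"ty":0,"tz":-0.006,"rx":0,"ry":0,"rz":0},{"tx":0,"ty":0,"tz":-0.014,"rx":0,"ry":0,"rz":0},{"tx":0,"ty":0,"tz":-0.02,"rx":0,"ry":0,"rz":0},{"tx":0,"ty":0,"tz":-0.02,"rx":0,"ry":0,"rz":0},{"tx":0,"ty":0,"tz":-0.02,"rx":0,"ry":0,"rz":0},{"tx":0,"ty":0,"tz":-0.02,"rx":0,"ry":0,"rz":0},{"tx":0,"ty":0,"tz":-0.02,"rx":0,"ry":0,"rz":0},{"tx":0,"ty":0,"tz":-0.02,"rx":0,"ry":0,"rz":0},{"tx":0,"ty":0,"tz":-0.01,"rx":0,"ry":0,"rz":0},{"tx":0,"ty":0,"tz":0,"rx":0,"ry":0,"rz":0},{"tx":0,"ty":0,"tz":0,"rx":0,"ry":0,"rz":0}]'
python3 -m creep '[{"tx":0.01,"ty":0.002,"tz":0,"rx":0,"ry":0,"rz":0},{"tx":0.02,"ty":0.004,"tz":0,"rx":0,"ry":0,"rz":0},{"tx":0.025,"ty":0.006,"tz":0,"rx":0,"ry":0,"rz":0},{"tx":0.025,"ty":0.006,"tz":0,"rx":0,"ry":0,"rz":0},{"tx":0.025,"ty":0.006,"tz":0,"rx":0,"ry":0,"rz":0},{"tx":0.025,"ty":0.006,"tz":0,"rx":0,"ry":0,"rz":0},{"tx":0.025,"ty":0.006,"tz":0,"rx":0,"ry":0,"rz":0},{"tx":0.025,"ty":0.006,"tz":0,"rx":0,"ry":0,"rz":0},{"tx":0.025,"ty":0.006,"tz":0,"rx":0,"ry":0,"rz":0},{"tx":0.025,"ty":0.006,"tz":0,"rx":0,"ry":0,"rz":0},{"tx":0.025,"ty":0.006,"tz":0,"rx":0,"ry":0,"rz":0},{"tx":0.025,"ty":0.006,"tz":0,"rx":0,"ry":0,"rz":0},{"tx":0.025,"ty":0.004,"tz":0,"rx":0,"ry":0,"rz":0},{"tx":0.025,"ty":0.002,"tz":0,"rx":0,"ry":0,"rz":0},{"tx":0.015,"ty":0.002,"tz":0,"rx":0,"ry":0,"rz":0},{"tx":0,"ty":0,"tz":0,"rx":0,"ry":0,"rz":0},{"tx":0,"ty":0,"tz":0,"rx":0,"ry":0,"rz":0}]'
python3 - <<'E'
from h import *
snap("side","s8.png",(205,100,365,220),5)
E
```

```text
time_s: 50.42
tool_pos: [0.4708, -0.3657, 0.2804]
tool_rot: [-179.9, -0.1, 90.0]
force: [-0.6, -0.1, -2.4]
grip_width: 0.0311
time_s: 52.55
tool_pos: [0.5452, -0.0221, 0.2812]
tool_rot: [-180.0, 0.1, 89.9]
force: [0.7, -0.8, -2.1]
grip_width: 0.0313
```

View pics/s8.png

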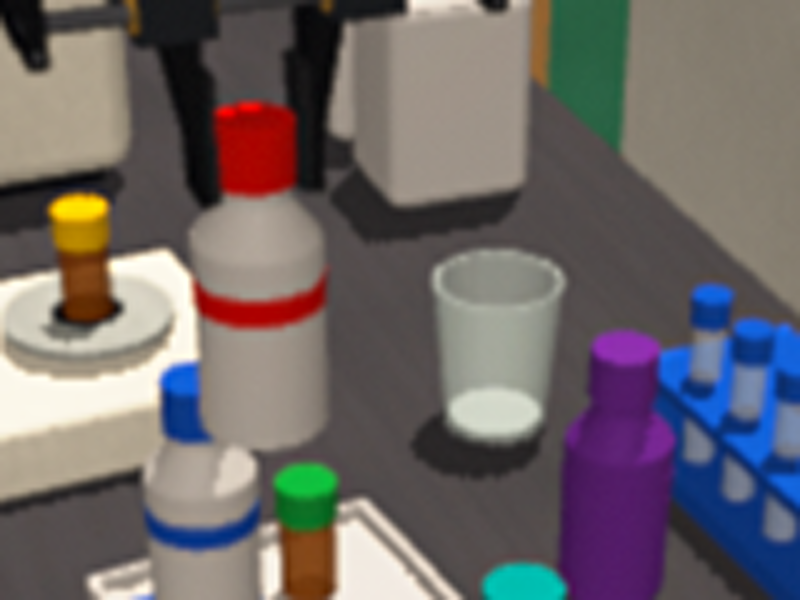

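The red bottle hangs upright above its place. The blue bottle, green vial and vial on the pan all stand. Lowering.

```bash
python3 -m creep '[{"tx":0,"ty":0,"tz":0.01,"rx":0,"ry":0,"rz":0},{"tx":0,"ty":0,"tz":0.02,"rx":0,"ry":0,"rz":0},{"tx":0,"ty":0,"tz":0.02,"rx":0,"ry":0,"rz":0},{"tx":0,"ty":0,"tz":0.02,"rx":0,"ry":0,"rz":0},{"tx":0,"ty":0,"tz":0.02,"rx":0,"ry":0,"rz":0},{"tx":0,"ty":0,"tz":0.02,"rx":0,"ry":0,"rz":0},{"tx":0,"ty":0,"tz":0.015,"rx":0,"ry":0,"rz":0},{"tx":0,"ty":0,"tz":0.01,"rx":0,"ry":0,"rz":0},{"tx":0,"ty":0,"tz":0.006,"rx":0,"ry":0,"rz":0},{"tx":0,"ty":0,"tz":0.003,"rx":0,"ry":0,"rz":0},{"tx":0,"ty":0,"tz":0.0015,"rx":0,"ry":0,"rz":0},{"tx":0,"ty":0,"tz":0,"rx":0,"ry":0,"rz":0},{"tx":0,"ty":0,"tz":0,"rx":0,"ry":0,"rz":0}]'
python3 -m creep '[{"tx":0,"ty":0,"tz":0.001,"rx":0,"ry":0,"rz":0},{"tx":0,"ty":0,"tz":0,"rx":0,"ry":0,"rz":0},{"tx":0,"ty":0,"tz":0,"rx":0,"ry":0,"rz":0}]'
```

```text
time_s: 54.22
tool_pos: [0.5456, -0.0211, 0.1362]
tool_rot: [180.0, 0.0, 90.0]
force: [-0.1, 0.3, -1.8]
grip_width: 0.0311
time_s: 54.6
tool_pos: [0.5454, -0.021, 0.1348]
tool_rot: [-180.0, 0.0, 90.0]
force: [0.1, -0.2, -2.1]
grip_width: 0.0312
```

```bash
python3 -m creep '[{"tx":0,"ty":0,"tz":0.001,"rx":0,"ry":0,"rz":0},{"tx":0,"ty":0,"tz":0,"rx":0,"ry":0,"rz":0},{"tx":0,"ty":0,"tz":0,"rx":0,"ry":0,"rz":0}]'
python3 - <<'E'
from h import *
print(env.get_obs()["force"])
E
```

```text
time_s: 54.98
tool_pos: [0.5456, -0.021, 0.1343]
tool_rot: [180.0, 0.0, 90.0]
force: [-1.6, -0.6, 2.2]
grip_width: 0.0311
[-1.55829235 -0.55244318  2.17711166]
```

Contact. I'll release, rise and back away, then check.

```bash
python3 -m creep '[{"tx":0,"ty":0,"tz":0,"rx":0,"ry":0,"rz":0},{"tx":0,"ty":0,"tz":0,"rx":0,"ry":0,"rz":0},{"tx":0,"ty":0,"tz":0,"rx":0,"ry":0,"rz":0},{"tx":0,"ty":0,"tz":0,"rx":0,"ry":0,"rz":0}]' 0.08
python3 -m creep '[{"tx":0,"ty":0,"tz":-0.02,"rx":0,"ry":0,"rz":0},{"tx":0,"ty":0,"tz":-0.03,"rx":0,"ry":0,"rz":0},{"tx":0,"ty":0,"tz":-0.03,"rx":0,"ry":0,"rz":0},{"tx":0,"ty":0,"tz":-0.03,"rx":0,"ry":0,"rz":0},{"tx":-0.038,"ty":-0.006,"tz":-0.01,"rx":0,"ry":0,"rz":0},{"tx":-0.038,"ty":-0.006,"tz":0,"rx":0,"ry":0,"rz":0},{"tx":-0.038,"ty":-0.006,"tz":0,"rx":0,"ry":0,"rz":0},{"tx":-0.038,"ty":-0.006,"tz":0,"rx":0,"ry":0,"rz":0},{"tx":-0.038,"ty":-0.006,"tz":0,"rx":0,"ry":0,"rz":0},{"tx":-0.038,"ty":-0.006,"tz":0,"rx":0,"ry":0,"rz":0},{"tx":0,"ty":0,"tz":0,"rx":0,"ry":0,"rz":0},{"tx":0,"ty":0,"tz":0,"rx":0,"ry":0,"rz":0},{"tx":0,"ty":0,"tz":0,"rx":0,"ry":0,"rz":0}]'
python3 - <<'E'
from h import *
c=snap("scene","c9.png",(225,140,495,320),2.9)
print(proj(c,[[.545,-.021,.138],[.5344,.0515,.138],[.534,.286,.118],[.587,.06,.068]]))
im=c["pixels"];p=cv2.resize(im[140:270,225:365,::-1],None,fx=5.5,fy=5.5,interpolation=cv2.INTER_CUBIC);cv2.imwrite("pics/c9b.png",p)
o=env.get_obs();print(o["force"],o["joint_velocities"].round(2))
E
```

```text
time_s: 55.48
tool_pos: [0.5453, -0.021, 0.1337]
tool_rot: [-180.0, 0.0, 90.0]
force: [-0.2, -0.0, -0.5]
grip_width: 0.0636
time_s: 57.1
tool_pos: [0.5099, -0.2473, 0.2545]
tool_rot: [180.0, 0.0, 90.1]
force: [-1.0, 1.1, 0.2]
grip_width: 0.0798
[[289.02074513 160.98339585]
 [324.14077287 174.4291742 ]
 [434.54470075 240.26770338]
 [310.89371473 216.05245329]]
[-0.35999282  0.06936398  0.12789556] [-0.05  0.25  0.41  0.08  0.23 -0.11 -0.02]
```

View pics/c9.png

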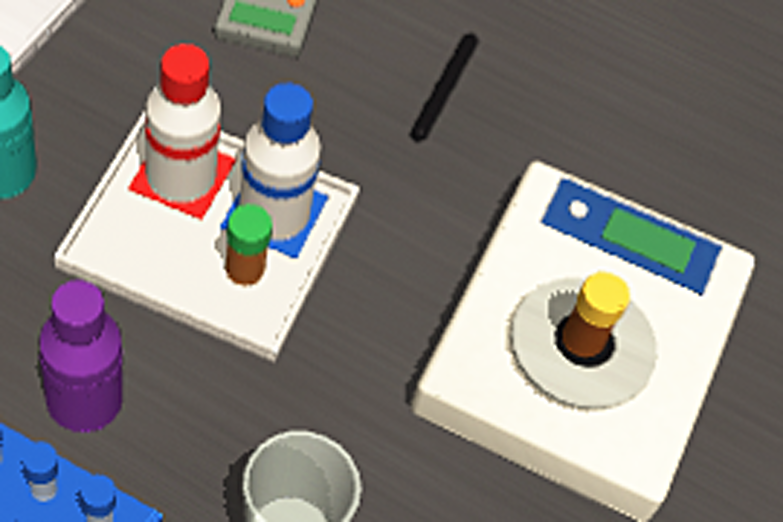

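View pics/c9b.png

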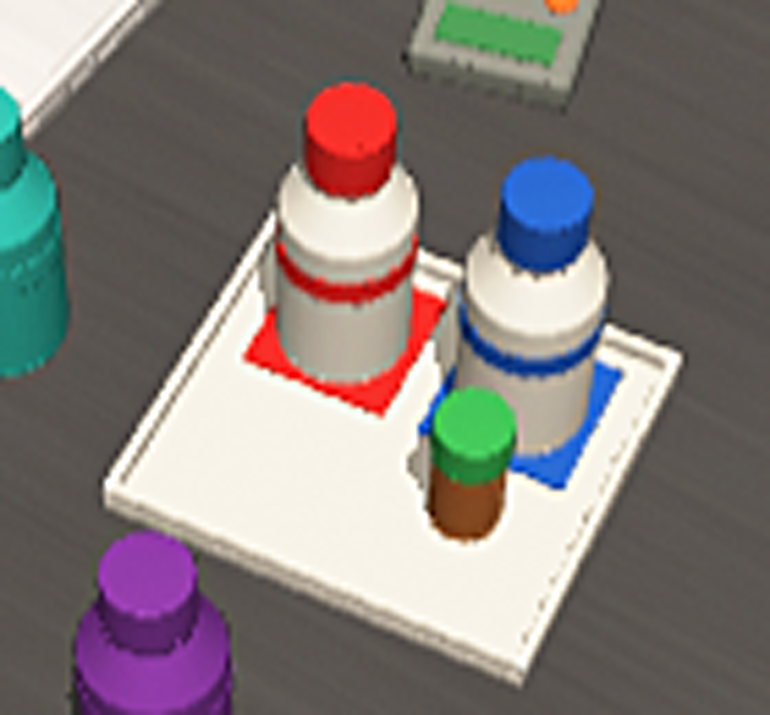

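Both bottles are back where they started to within about a pixel, at crop (351,120) and (547,193). The green vial is unmoved at (475,421), and the yellow-capped vial stands on the black spot. Handing in.

```bash
python3 - <<'E'
from h import *
print(env.sign_off())
E
```

```text
the job is handed in; nothing more can be done
None
```

I moved both bottles to the tray, put the yellow-capped vial on the balance pan, returned each bottle to the square of its own colour, and handed the job in at about 57 s. The hand-in reported no verdict.

- **Bottles:** In the last scene picture both stand upright on their own squares. Their caps are within about 1 px (roughly 2 mm) of where they started.
- **Yellow vial:** It stands on the black spot. Its cap was about 1.5 px from the position predicted for dead centre.
- **Green vial:** I saw no movement from its start position.
- **Release:** The gripper is open and well clear. The wrist force reads near zero, and I felt only about 2 to 6 N at each set-down.

**Disagreements:** The first move call was refused because rows need all six values, and it moved nothing. The wrist camera put objects about 2 to 3 mm away from the two fixed cameras, which agreed with each other, so I used the fixed cameras for placing.

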